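# Clamp a freshly glazed clock in the ratchet press

## Robot

A 6-joint arm with a two-finger parallel gripper is mounted at the origin on the work surface. World frame = base frame: x ahead of the robot, y to its left, z up, the work surface at z = 0. Lengths are in m, angles in rad, forces in N, time in s.
With the tool pointing down it reaches from about 0.25 to 0.725 m from the base axis. Payload 9.7 kg.
Tool frame: the origin (TCP) lies at the very end of the fingers, on their centre line; the grasp point (between the pads) lies 19 mm behind it; y points along the fingers, z is the direction in which the jaws open and shut, and the axes are right-handed (so a half turn about y gives the same grasp; the last joint's range is limited). The gripper opens to 85 mm and grips with 20 to 120 N. Pads are 22 mm wide; open, the fingers measure 114 mm over their backs; the gripper's body (76 mm by 85 mm) begins 54 mm behind the grasp point. The pads swing forward as they close: fully open they stand 13 mm farther back than shut.
Start: joints at [1.303, 0.087, 0.176, 1.66, 0, 1.571], TCP at [0.146, 0.53, 0.231] pointing down, gripper open.
Joint ranges: [-3.13, 3.13], [-0.85, 1.81], [-1.15, 1.24], [-2.2, 2.28], [-1.44, 1.52], [-3.14, 3.14]. Speed limits (rad/s): [2.22, 2.22, 2.57, 3.14, 3.14, 3.14].

## Interface

Orientations are given as a rotation vector (axis times angle).
In Python, from plant import sensors, vision, robot gives the robot as it stands.
- The arm moves only by the tool play_rows, never from a script. Its argument "targets" is a list of rows, each a list of 5 numbers: the shift along the tool's x, y, z in m, then the turn about the tool's y in rad, then the opening, from 0 (shut) to 1 (fully open). A call has 1 to 20 rows; each row shifts and turns the pose as measured when the row begins, along the tool's axes as they then stand; what a row does not reach is not made up. A row lasts 1/10 s, in which the tool goes at most 50 mm and 8.59 degrees, less where a joint would pass 70% of its speed; a pose out of reach is approached as far as the arm can. A call is refused whole if a number of a shift passes 0.05 or a number of a turn 0.15, either way. A call with a gripper value outside its range is refused whole. The fingers move at their own pace and stop on an object; "squeeze" is the grip in N (left out, the last holds). Time passes only in rows, so rows that do not move let the fingers close. It gives the time, the measured TCP pose, the force and the opening at its end, in the units of the state.
- sensors.state(): the state, without advancing time (a new reading comes with each control period).
- vision.get_image(name): name is "scene" or "top" or "wrist"; returns the picture (480x640x3 uint8, red, green, blue); there is no depth.
- vision.calibration(name): a dict with "camera_matrix" (3x3 intrinsics, pixels), "R" (3x3) and "t" (3): a world point X has camera coordinates R X + t. Camera axes: x right, y down, z forward; pixel columns grow to the right and rows downward; lengths in m; the calibration is good to about 2 mm. A picture is of the moment at which its call begins: read the wrist's pose just before it. calibration takes no time and is no camera call; for the wrist camera it gives the pose at the moment of the call.
- robot.hand_in(): hands the job in, once; it reports no verdict.
The state is a dict: "clock": time; "qpos": joint angles; "joint_velocities": joint speeds; "effort": joint torques, N m; "tcp_pos": TCP position; "orientation": TCP orientation; "force": force on the tool from outside, world axes, zero at the start; "torque": the same for the moment, N m; "opening": opening from 0.0 (shut) to 1.0 (fully open).
Only numpy, scipy, OpenCV 4.12 (cv2) and the standard library are available. Lean on these libraries where they do the work, as an engineer would, in place of code of your own. Each camera call takes 0.05 s, during which the arm holds its last target. There are 200 camera calls.

## Task

The glass of the brass clock has just been cemented and must stay clamped in the ratchet press while it sets. Stand the clock, glass up, in the white ring of the press's loading slide, push the slide fully home under the ram, then pump the red-gripped lever stroke by stroke: once the foot has come down onto the glass give it two more clicks and no more, or the glass will crack. Work the ram only by its lever, leave everything clamped, let go, and do not disturb the other things on the bench.

Things in the scene. Friction and masses are not known exactly. Their poses are not given: they have to be found in the camera images.
- clock: the clock head to be clamped: brass drum with white dial and clear flat glass on top, 54 mm across, 30 mm tall, about 0.2 kg, standing glass up on the bench. Origin at the centre of its underside, z up towards the glass
- clock_glass (a point): centre of the top of that clock's glass, 30 mm above the clock's origin
- press: the blue bench press, fixed. Origin on the bench under the ram's axis; x points away from the operator, the way the slide is pushed in; y left, z up. Base 22 mm thick, from 205 mm in front of the origin to 120 mm behind, 130 mm wide (90 mm in front). The head over the ram is 56 mm wide, begins 22 mm in front of the origin and spans heights 160 to 285 mm. The lever is on its right (-y) side
- nest (a point): centre of the floor inside the white ring of the loading slide. Ring 58 mm across inside, 69 outside, 6 mm high; its floor lies 42 to 49 mm above the bench (the bed's height differs from job to job). Guide rails 34 to 42 mm to each side stand 4 mm above the floor. Slide all the way out: 115 mm in front of the ram's axis; home: under the ram
- shuttle (a joint): travel of the loading slide along the press's x axis, m: 0 all the way out towards the operator, 0.115 fully home against its stop. Slides with about 3 N of friction and stays where it is left
- post (a point): middle of the gripping part of the black upright post that pushes and pulls the slide: 15 mm across, top 12 mm above this point, flange of 20 mm at its foot 14 mm below this point. It stands 88 mm in front of the ring's centre
- lever (a joint): angle of the pump lever, rad: 0 level, positive handle down, stops at -0.22 and +0.22; stays where it is left (1 to 2 N of friction at the grip). Each stroke from stop to stop drives the ram down one tooth, 8 mm: the pawl clicks in by about +0.18, and the next tooth is picked up by about -0.18 on the way up. A stroke cut short gives nothing: the ram springs back
- lever_grip (a point): centre of the red revolving grip sleeve on the lever's end: 18 mm across, 70 mm long, along the press's y axis, 205 mm above the bench when level. The steel lever arm runs 45 mm to its left (+y). It swings up and down round the lever's axis at 150 mm radius, in the press's x-z plane
- lever_axis (a point): point on the lever's horizontal axis of rotation (along the press's y) abreast of the grip's centre, 205 mm above the bench
- ram_base (a point): point on the press's base under the ram's axis, 22 mm above the bench. Over it hangs the ram with its foot, a round black rubber pad 40 mm across on a spring; how far down it starts differs. A 5 N spring pulls the ram up. The foot presses with 9 N from first touch and 15 N more a click; the grip feels 0.23 of the ram's load, 3.4 N a click. Right is 30 to 62 N on the glass when let go; above 70 N it cracks. It cannot be raised
- steel_clock: second clock head, dark steel drum with a black dial and no glass yet, 54 mm across and 30 mm tall; not part of this job. Origin at the centre of its underside; leave it alone
- cement: small white cement bottle with red cap, 28 mm across, 75 mm tall. Origin at the centre of its underside; leave it alone
- loupe: black eye loupe, 38 mm across, 34 mm tall. Origin at the centre of its underside; leave it alone
- parts_tray: clear divided parts tray, 130 x 100 x 22 mm. Origin at the centre of its underside; leave it alone
- screwdriver: screwdriver with blue handle, 140 mm long, lying down; leave it alone
- bell_jar: small clear dust cover with a knob, 72 mm across, 64 mm tall. Origin at the centre of its underside; leave it alone
- case_cushion: black rubber case cushion, 72 mm across, 18 mm tall. Origin at the centre of its underside; leave it alone
- battery_stack: stack of coin cells, 24 mm across, 26 mm tall. Origin at the centre of its underside; leave it alone
Mind the look-alikes: they are no part of the job. Several things have the shape of the clock; the one meant has the colours described above.

How it is judged:
On the way, in this order (a step that is already met when the one before it is completed fails the run):
1. the brass clock stands in the ring of the slide, glass up, before the slide is pushed home (horizontal distance between clock and nest below 0.005 m and z of clock in the frame of nest between -0.003 and 0.002 m and z of clock_glass in the frame of nest above 0.027 m and value of joint shuttle below 0.06 m), for 0.2 s.
2. the slide is fully home with the clock seated in its ring (horizontal distance between clock and nest below 0.005 m and z of clock in the frame of nest between -0.003 and 0.002 m and z of clock_glass in the frame of nest above 0.027 m and value of joint shuttle above 0.112 m), for 0.2 s.
3. the foot has come down onto the glass (all of step 2 and contact force between press and clock above 4 N), for 0.1 s.
At the end, for the whole second after the job is handed in: The brass clock stands in the slide's ring (within 5 mm of its centre, down on its floor within 3 mm, glass up), the slide is home within 3 mm, the foot rests on the glass with 30 to 62 N held by the ratchet, all at rest and nothing held by the robot (all of step 2 and contact force between press and clock between 30 and 62 N and linear speed of clock below 0.01 m/s); the robot touches nothing.
It fails at once if the glass is pressed with more than 70 N (it cracks) (contact force between press and clock above 70 N).
It fails at once if the ram or its foot is pushed directly instead of by the lever (contact force between any of the fingers, the arm and foot_c6 above 3 N or contact force between any of the fingers, the arm and foot_c7 above 3 N or contact force between any of the fingers, the arm and ram_c12 above 3 N).
It fails at once if another thing on the bench is shifted by more than 30 mm (distance of any of steel_clock, cement, loupe, parts_tray, screwdriver, bell_jar, case_cushion, battery_stack from where it was at the start of the episode above 0.03 m).
It also fails if it takes over 72 s, if anything falls off the work surface, if the arm or the gripper's body presses on something with over 40 N, if the wrist force passes 120 N, or if a joint passes its speed limit or range.

## Working session

There is one attempt and no reset: what is moved stays moved. The work goes in short steps, Python scripts to look and compute and a tool call to move; the robot and the scene stay as the last step left them, time stands still between calls to the robot, and variables do not carry over. Pictures are saved under pics/ and viewed, about 8 in all and at most 12, crops included, and the job is handed in when it is done.

Besides the shell and the picture viewer there is one more tool, called as name(argument=value, ...), one argument or row to a line, values as JSON. play_rows: Moves the arm, as the interface text tells. Its arguments: {"type":"object","properties":{"targets":{"type":"array"},"squeeze":{"type":"number"}},"required":["targets"]}

```bash
mkdir -p pics
cat > h.py <<'E'
import numpy as np,cv2
from plant import sensors,vision,robot
def snap(n,f):
    im=vision.get_image(n); cv2.imwrite('pics/'+f,im[:,:,::-1]); return im
def ray(n,u,v,z,cal=None):
    c=cal or vision.calibration(n);K=np.array(c["camera_matrix"]);R=np.array(c["R"]);t=np.array(c["t"])
    d=R.T@np.linalg.inv(K)@[u,v,1];o=-R.T@t
    return o+d*(z-o[2])/d[2]
def proj(n,X):
    c=vision.calibration(n);p=np.array(c["camera_matrix"])@(np.array(c["R"])@X+np.array(c["t"]));return p[:2]/p[2]
def st():
    s=sensors.state();print(s['clock'],np.round(s['tcp_pos'],4),np.round(s['orientation'],3),np.round(s['force'],1),round(float(s['opening']),3),np.round(s['qpos'],2))
    return s
E
python3 - <<'E'
from h import *
s=st()
from scipy.spatial.transform import Rotation as R
print(R.from_rotvec(s['orientation']).as_matrix().round(3))
snap('top','t0.png');snap('scene','s0.png')
for n in('top','scene','wrist'):
    c=vision.calibration(n);print(n,np.round(c['camera_matrix'],1).tolist(),(-np.array(c['R']).T@c['t']).round(3),np.round(c['R'],2).tolist())
E
```

```text
0.0 [0.1455 0.5302 0.2306] [-1.562  0.21  -0.21 ] [ 0.2 -0.1  0.1] 0.995 [1.3  0.09 0.18 1.66 0.   1.57]
[[ 0.964 -0.     0.265]
 [-0.265 -0.001  0.964]
 [-0.    -1.    -0.001]]
top [[565.9, 0.0, 314.1], [0.0, 565.9, 245.8], [0.0, 0.0, 1.0]] [0.352 0.016 1.787] [[-0.02, -1.0, -0.01], [-0.99, 0.02, -0.11], [0.11, 0.01, -0.99]]
scene [[588.4, 0.0, 312.4], [0.0, 588.4, 247.0], [0.0, 0.0, 1.0]] [ 1.126 -0.62   1.162] [[0.73, 0.68, -0.0], [0.52, -0.55, -0.65], [-0.45, 0.47, -0.76]]
wrist [[370.7, 0.0, 317.7], [0.0, 370.7, 247.5], [0.0, 0.0, 1.0]] [0.078 0.549 0.373] [[0.26, 0.96, -0.0], [0.93, -0.25, 0.28], [0.27, -0.08, -0.96]]
```

View pics/t0.png

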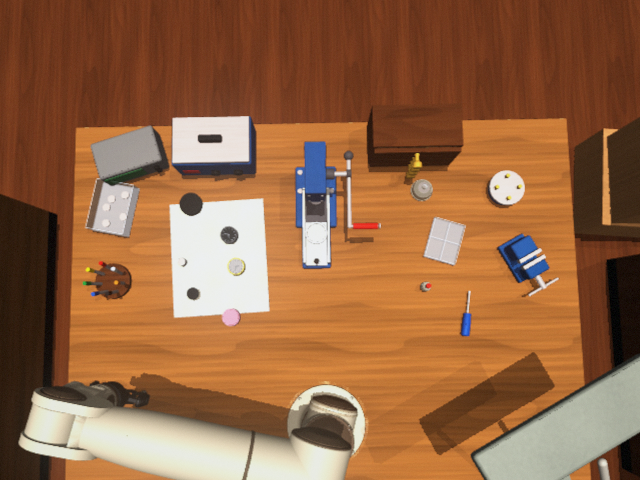

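View pics/s0.png

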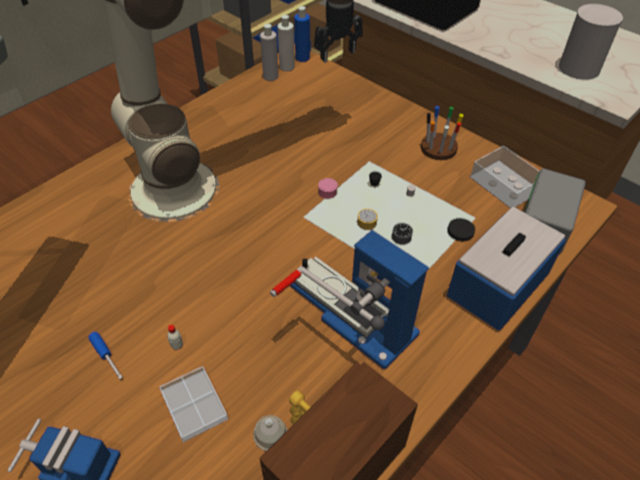

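The top view shows the brass clock at about (236,267), the press at (316,205) with the ring near (316,233), and the red grip near (366,226). The steel clock is at (229,235). I'll enlarge crops for measurement.

Run:
```python
from h import *
t=cv2.imread('pics/t0.png');s=cv2.imread('pics/s0.png')
a=cv2.resize(t[135:275,215:390],None,fx=4.5,fy=4.2,interpolation=cv2.INTER_CUBIC)
a=cv2.resize(t[135:275,215:390],None,fx=4,fy=4,interpolation=cv2.INTER_CUBIC)
cv2.imwrite('pics/t1.png',a)
b=cv2.resize(s[225:370,265:440],None,fx=4,fy=4,interpolation=cv2.INTER_CUBIC)
cv2.imwrite('pics/s1.png',b)
print(ray('top',236,267,.03))
```

```text
[0.48422355 0.27012779 0.03      ]
```

View pics/t1.png

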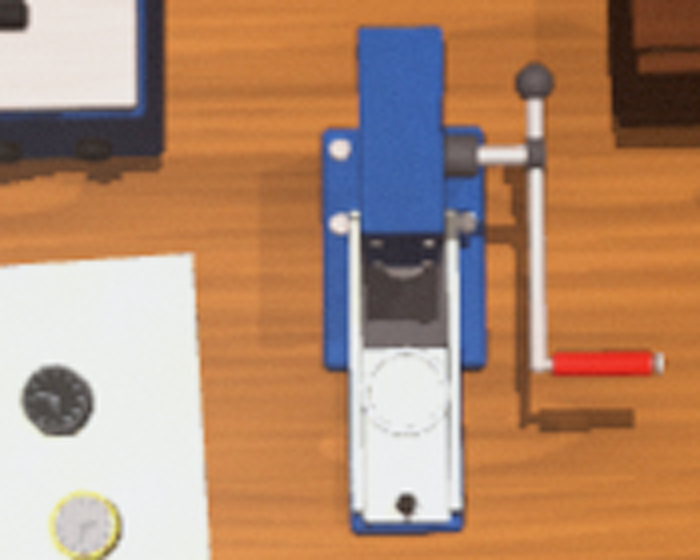

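View pics/s1.png

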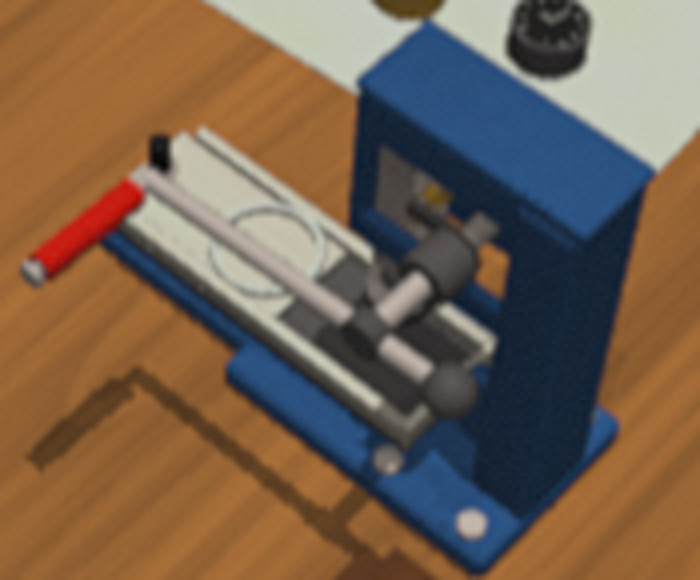

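The enlarged crops give these full-image pixels.
- **Top:** clock (236,266.5), ring (316.5,233.3), post top (316.5,260.8), grip (366,225.8), hub (348.8,173).
- **Scene:** grip (286.5,282), ring (331.7,287.3), post top (305,261), hub cross (356,306.5).

Next I triangulate them.

Run:
```python
from h import *
def P(n):
    c=vision.calibration(n);return np.array(c["camera_matrix"])@np.c_[c['R'],c['t']]
def tri(a,b):
    X=cv2.triangulatePoints(P('top'),P('scene'),np.array(a,float),np.array(b,float)).ravel();X=X[:3]/X[3]
    return X.round(4),(proj('top',X)-a).round(1),(proj('scene',X)-b).round(1)
T=lambda x,y:[215+x/4,135+y/4]
S=lambda x,y:[265+x/4,225+y/4]
print('grip',tri(T(602,363),S(88,228)))
print('ring',tri(T(406,393),S(266,248)))
print('post',tri(T(406,502),S(160,140)))
print('hub',tri(T(535,152),S(366,333)))
print('clock',ray('top',*T(84,526),.03))
print('ringtop z.05',ray('top',*T(406,393),.05))
print('post z.077',ray('top',*T(406,502),.077))
print('grip z',[ray('top',*T(602,363),z).round(4) for z in(.17,.205,.24)],[ray('scene',*S(88,228),z).round(4) for z in(.17,.205,.24)])
for q in((352,528),(462,530),(326,367),(486,367)): print('base',ray('top',*T(*q),.022).round(4))
for q in((359,235),(441,235),(359,28),(442,28)): print('head',ray('top',*T(*q),.285).round(4))
```

```text
grip (array([ 0.5829, -0.1212,  0.1973]), array([-0.2, -0.2]), array([-0.4,  0. ]))
ring (array([0.5846, 0.0186, 0.0453]), array([-0.3, -0.3]), array([-0.5,  0.1]))
post (array([0.4973, 0.0199, 0.0722]), array([-0.3, -0.3]), array([-0.5,  0. ]))
hub (array([ 0.7338, -0.0775,  0.2057]), array([0., 0.]), array([ 0., -0.]))
clock [0.48578412 0.27012467 0.03      ]
ringtop z.05 [0.58301265 0.01757746 0.05      ]
post z.077 [0.49610809 0.01903005 0.077     ]
grip z [array([ 0.5863, -0.1242,  0.17  ]), array([ 0.5812, -0.1212,  0.205 ]), array([ 0.5762, -0.1181,  0.24  ])] [array([ 0.5681, -0.1064,  0.17  ]), array([ 0.5878, -0.1245,  0.205 ]), array([ 0.6075, -0.1426,  0.24  ])]
base [0.4811 0.0617 0.022 ]
base [ 0.478  -0.0242  0.022 ]
base [0.6085 0.0802 0.022 ]
base [ 0.6062 -0.0457  0.022 ]
head [0.6598 0.0472 0.285 ]
head [ 0.6588 -0.0081  0.285 ]
head [0.8032 0.045  0.285 ]
head [ 0.8021 -0.0115  0.285 ]
```

```bash
cat >> h.py <<'E'
def plan(target,theta=-1.586,step=.04,op=1.0):
    s=st();p=np.array(s['tcp_pos']);from scipy.spatial.transform import Rotation as R
    x=R.from_rotvec(s['orientation']).as_matrix()[:,0];th=np.arctan2(x[1],x[0]);a=th-theta;d=np.array(target)-p
    n=max(1,int(np.ceil(max(np.abs(d).max()/step,np.linalg.norm(d)/.049,abs(a)/.146))))
    rows=[]
    for i in range(n):
        c=np.cos(th),np.sin(th);e=d/n
        rows.append([round(float(v),4) for v in(e[0]*c[0]+e[1]*c[1],-e[2],-e[0]*c[1]+e[1]*c[0],a/n,op)]);th-=a/n
    print(rows)
E
python3 -c "
from h import *
plan([.486,.27,.16])"
```

```text
0.1 [0.1455 0.5302 0.2306] [-1.562  0.21  -0.21 ] [-0.5 -0.8 -1. ] 1.003 [1.3  0.09 0.18 1.66 0.   1.57]
[[0.0397, 0.0071, -0.0161, 0.1318, 1.0], [0.0415, 0.0071, -0.0107, 0.1318, 1.0], [0.0425, 0.0071, -0.0052, 0.1318, 1.0], [0.0429, 0.0071, 0.0005, 0.1318, 1.0], [0.0424, 0.0071, 0.0061, 0.1318, 1.0], [0.0413, 0.0071, 0.0116, 0.1318, 1.0], [0.0394, 0.0071, 0.0169, 0.1318, 1.0], [0.0368, 0.0071, 0.022, 0.1318, 1.0], [0.0336, 0.0071, 0.0266, 0.1318, 1.0], [0.0298, 0.0071, 0.0308, 0.1318, 1.0]]
```

play_rows(
  targets=[
    [0.04,0.007,-0.016,0.132,1],
    [0.0415,0.007,-0.011,0.132,1],
    [0.0425,0.007,-0.005,0.132,1],
    [0.043,0.007,0.0005,0.132,1],
    [0.0425,0.007,0.006,0.132,1],
    [0.041,0.007,0.0115,0.132,1],
    [0.0395,0.007,0.017,0.132,1],
    [0.037,0.007,0.022,0.132,1],
    [0.0335,0.007,0.0265,0.132,1],
    [0.03,0.007,0.031,0.132,1],
    [0,0,0,0,1],
  ],
)

```text
clock: 1.2
tcp_pos: [0.4911, 0.2518, 0.1528]
orientation: [-1.184, 1.26, -1.26]
force: [-1.0, 0.7, -0.1]
opening: 0.997
```

```bash
python3 -c "
from h import *
plan([.486,.27,.12])
snap('wrist','w0.png')
print(proj('wrist',[.486,.27,.03]),proj('wrist',[.513,.27,.03]))
import pickle;pickle.dump(vision.calibration('wrist'),open('c0.pkl','wb'))"
```

```text
1.2 [0.4911 0.2518 0.1528] [-1.184  1.26  -1.26 ] [-1.   0.7 -0.1] 0.997 [ 0.47  0.08  0.02  1.51 -0.    2.11]
[[-0.0178, 0.0328, -0.0064, -0.0523, 1.0]]
[309.86364589 216.41053229] [346.89299233 214.14196187]
```

View pics/w0.png

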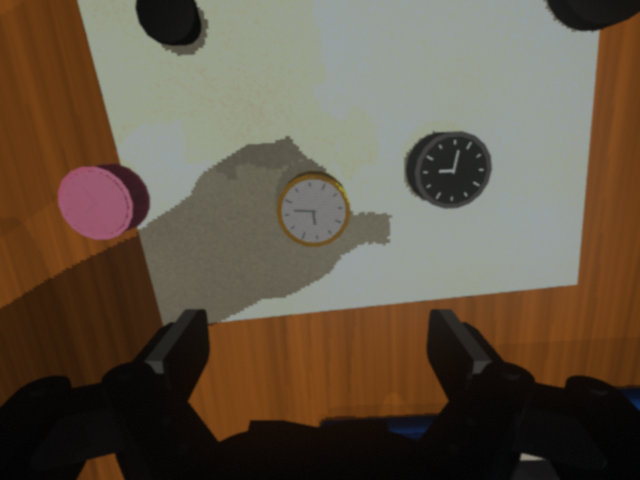

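The brass clock's dial is centred at about (314,208.5). The steel clock, at (453,170), is well clear of the fingers.

```bash
python3 -c "
from h import *
X=ray('wrist',314,208.5,.03);print(X)
plan([X[0],X[1],.06],step=.03)"
```

```text
[0.48939434 0.27563389 0.03      ]
1.25 [0.4899 0.2531 0.1533] [-1.186  1.257 -1.257] [ 0.7  0.4 -0.6] 0.997 [ 0.48  0.08  0.02  1.52 -0.    2.11]
[[-0.0056, 0.0233, -0.0005, -0.012, 1.0], [-0.0056, 0.0233, -0.0004, -0.012, 1.0], [-0.0056, 0.0233, -0.0003, -0.012, 1.0], [-0.0056, 0.0233, -0.0003, -0.012, 1.0]]
```

play_rows(
  targets=[
    [-0.01,0.03,0,-0.02,1],
    [-0.01,0.03,0,-0.02,1],
    [0,0,0,0,1],
    [0,0,0,0,1],
  ],
)

```text
clock: 1.65
tcp_pos: [0.4893, 0.2747, 0.0933]
orientation: [-1.207, 1.224, -1.222]
force: [0.9, -0.9, 0.3]
opening: 1.001
```

```bash
python3 -c "
from h import *
st()
im=snap('wrist','w1.png');st()
e=[.488,.273]
for z in (.03,):print(proj('wrist',[*e,z]))
# brass circle by hough
g=cv2.cvtColor(im,cv2.COLOR_RGB2GRAY)
print(cv2.HoughCircles(cv2.medianBlur(g,5),cv2.HOUGH_GRADIENT,1,60,param1=100,param2=30,minRadius=35,maxRadius=90))
"
```

```text
1.65 [0.4893 0.2747 0.0933] [-1.207  1.224 -1.222] [ 0.9 -0.9  0.3] 1.001 [ 0.51  0.11 -0.06  1.4  -0.    2.1 ]
1.7 [0.4892 0.2746 0.0933] [-1.207  1.224 -1.222] [ 0.3  0.3 -0.4] 1.002 [ 0.51  0.11 -0.06  1.4  -0.    2.1 ]
[313.87370226 267.96445896]
[[[316.5 264.5  40.5]
  [497.5 223.5  42.2]]]
```

View pics/w1.png

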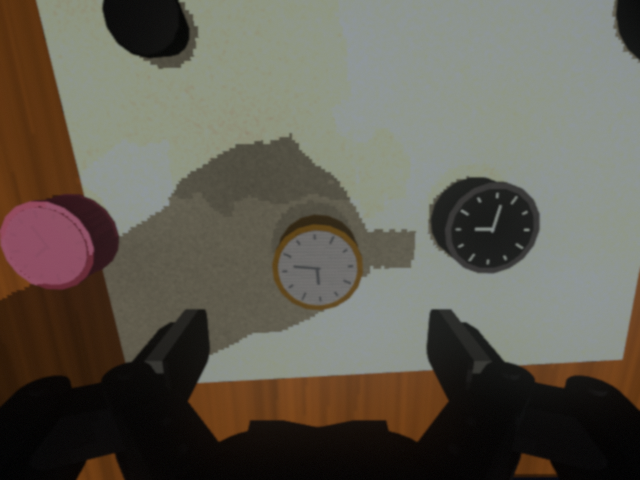

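The dial is centred at about (318,266), on the jaw midline at column 318.5, so I descend and grip.

play_rows(
  targets=[
    [0,0.03,0.001,0,1],
    [0,0.03,0,0,1],
    [0,0.02,0,0,1],
    [0,0.004,0,0,1],
    [0,0,0,0,1],
  ],
)

```text
clock: 2.2
tcp_pos: [0.4928, 0.277, 0.0167]
orientation: [-1.196, 1.218, -1.221]
force: [0.1, -0.6, 0.4]
opening: 1.003
```

```bash
python3 -c "
from h import *
plan([.4905,.2742,.008],step=.02)"
```

```text
2.2 [0.4928 0.277  0.0167] [-1.196  1.218 -1.221] [ 0.1 -0.6  0.4] 1.003 [ 0.51  0.14 -0.18  1.24 -0.    2.1 ]
[[0.0028, 0.0087, -0.0023, -0.0003, 1.0]]
```

play_rows(
  targets=[
    [0.003,0.008,-0.002,0,1],
    [0,0,0,0,1],
    [0,0,0,0,0.5],
    [0,0,0,0,0.3],
    [0,0,0,0,0.3],
    [0,0,0,0,0.3],
    [0,0,0,0,0.3],
  ],
  squeeze=40,
)

```text
clock: 2.9
tcp_pos: [0.493, 0.275, 0.0138]
orientation: [-1.189, 1.215, -1.222]
force: [0.5, 0.5, -2.2]
opening: 0.611
```

play_rows(
  targets=[
    [0,0,0,0,0.8],
    [0,0,0,0,0.8],
    [0,0.008,0,0,0.8],
    [0,0.004,0,0,0.8],
    [0,0,0,0,0.3],
    [0,0,0,0,0.3],
    [0,0,0,0,0.3],
    [0,0,0,0,0.3],
  ],
)

```text
clock: 3.7
tcp_pos: [0.4932, 0.2752, 0.0009]
orientation: [-1.189, 1.215, -1.222]
force: [0.0, -0.9, 0.6]
opening: 0.619
```

play_rows(
  targets=[
    [0,0,0,0,0.8],
    [0,0,0,0,0.8],
    [0,-0.008,0,0,0.8],
    [0,0,0,0,0.8],
    [0,0,0,0,0.3],
    [0,0,0,0,0.3],
    [0,0,0,0,0.3],
    [0,0,0,0,0.3],
  ],
)

```text
clock: 4.5
tcp_pos: [0.4934, 0.2753, 0.0102]
orientation: [-1.188, 1.215, -1.222]
force: [0.2, -1.1, 1.1]
opening: 0.617
```

play_rows(
  targets=[
    [0,-0.02,0,0,0.3],
    [0,-0.03,0,0,0.3],
    [0,-0.04,0,0,0.3],
    [0,-0.04,0,0,0.3],
    [0,-0.03,0,0,0.3],
    [0,0,0,0,0.3],
  ],
)

```text
clock: 5.1
tcp_pos: [0.4892, 0.273, 0.1711]
orientation: [-1.197, 1.218, -1.221]
force: [0.3, -1.1, -1.7]
opening: 0.616
```

```bash
python3 -c "
from h import *
plan([.588,.022,.17],step=.035,op=.3)"
```

```text
5.1 [0.4892 0.273  0.1711] [-1.197  1.218 -1.221] [ 0.3 -1.1 -1.7] 0.616 [ 0.51  0.09  0.07  1.54 -0.    2.1 ]
[[0.0312, 0.0001, 0.0128, -0.0, 0.3], [0.0312, 0.0001, 0.0128, -0.0, 0.3], [0.0312, 0.0001, 0.0128, -0.0, 0.3], [0.0312, 0.0001, 0.0128, -0.0, 0.3], [0.0312, 0.0001, 0.0128, -0.0, 0.3], [0.0312, 0.0001, 0.0128, -0.0, 0.3], [0.0312, 0.0001, 0.0128, -0.0, 0.3], [0.0312, 0.0001, 0.0128, -0.0, 0.3]]
```

play_rows(
  targets=[
    [0.015,0,0.006,0,0.3],
    [0.031,0,0.013,0,0.3],
    [0.031,0,0.013,0,0.3],
    [0.031,0,0.013,0,0.3],
    [0.031,0,0.013,0,0.3],
    [0.031,0,0.013,0,0.3],
    [0.031,0,0.013,0,0.3],
    [0.031,0,0.013,0,0.3],
    [0.016,0,0.006,0,0.3],
    [0,0,0,0,0.3],
    [0,0,0,0,0.3],
  ],
)

```text
clock: 6.2
tcp_pos: [0.5868, 0.0048, 0.1519]
orientation: [-1.218, 1.233, -1.215]
force: [-1.2, 0.3, -1.0]
opening: 0.618
```

```bash
python3 -c "
from h import *
st()
snap('wrist','w2.png');plan([.588,.022,.17],op=.3)
for X in ([.588,.022,.046],[.588,.022,.051]):print(proj('wrist',X))"
```

```text
6.2 [0.5868 0.0048 0.1519] [-1.218  1.233 -1.215] [-1.2  0.3 -1. ] 0.618 [ 0.01  0.18  0.12  1.53 -0.    1.6 ]
6.25 [0.5867 0.0051 0.1518] [-1.218  1.233 -1.214] [ 0.4 -0.1 -2.8] 0.616 [ 0.01  0.18  0.12  1.53 -0.    1.6 ]
[[-0.0169, -0.0182, 0.0011, -0.0004, 0.3]]
[320.09542674 221.35886207]
[320.00820477 222.97811563]
```

View pics/w2.png

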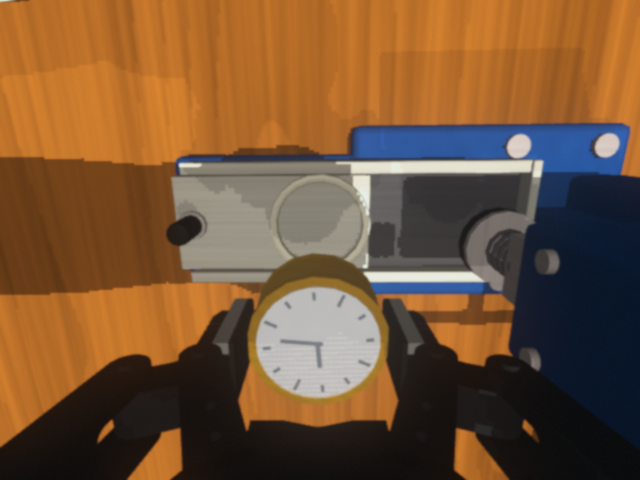

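The ring is centred at about (320.5,224), matching the estimate (.588,.022). The held clock's top is centred at about (320,342).

```bash
python3 -c "
from h import *
s=st()
from scipy.spatial.transform import Rotation as R
print(R.from_rotvec(s['orientation']).as_matrix().round(3))
r=ray('wrist',320.5,224,.051);c=ray('wrist',319.5,342,.1716)
print(r,c,r-c)"
```

```text
6.25 [0.5867 0.0051 0.1518] [-1.218  1.233 -1.214] [ 0.4 -0.1 -2.8] 0.616 [ 0.01  0.18  0.12  1.53 -0.    1.6 ]
[[-0.016 -0.019  1.   ]
 [-1.    -0.003 -0.016]
 [ 0.004 -1.    -0.019]]
[0.58832034 0.02129466 0.051     ] [0.58899921 0.00393588 0.1716    ] [-0.00067888  0.01735878 -0.1206    ]
```

play_rows(
  targets=[
    [-0.015,0.01,0,0,0.3],
    [-0.002,0.02,0.0005,0,0.3],
    [0,0.025,0.0005,0,0.3],
    [0,0.012,0.0005,0,0.3],
    [0,0,0,0,0.3],
  ],
)

```text
clock: 6.75
tcp_pos: [0.5853, 0.0288, 0.0801]
orientation: [-1.221, 1.23, -1.209]
force: [-0.4, 0.3, -1.6]
opening: 0.618
```

```bash
python3 -c "
from h import *
plan([.5867,.0225,.063],op=.3)
snap('wrist','w3.png')
for X in ([.5883,.0213,.051],):print(proj('wrist',X))"
```

```text
6.75 [0.5853 0.0288 0.0801] [-1.221  1.23  -1.209] [-0.4  0.3 -1.6] 0.618 [ 0.05  0.19 -0.    1.4  -0.    1.63]
[[0.0063, 0.0171, 0.0015, 0.0053, 0.3]]
[321.7796143  301.16334004]
```

View pics/w3.png

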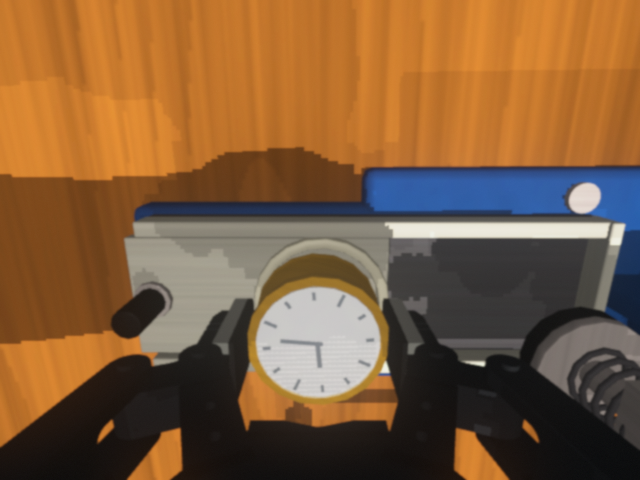

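The ring is centred at about (321,305), so the clock still needs to move about 7 mm to the right (−y).

play_rows(
  targets=[
    [0.007,0.01,0.001,0,0.3],
    [0,0.003,0,0,0.3],
    [0,0,0,0,0.3],
  ],
)

```text
clock: 7.1
tcp_pos: [0.5874, 0.0219, 0.0694]
orientation: [-1.218, 1.227, -1.21]
force: [-0.2, -0.4, -1.9]
opening: 0.616
```

```bash
python3 -c "
from h import *
plan([.5865,.0215,.06],op=.3)"
```

```text
7.1 [0.5874 0.0219 0.0694] [-1.218  1.227 -1.21 ] [-0.2 -0.4 -1.9] 0.616 [ 0.04  0.19 -0.02  1.37 -0.    1.62]
[[0.0004, 0.0094, -0.0009, 0.006, 0.3]]
```

play_rows(
  targets=[
    [0.0005,0.004,-0.001,0,0.3],
    [0,0.003,0,0,0.3],
    [0,0.003,0,0,0.3],
    [0,0,0,0,0.3],
  ],
)

```text
clock: 7.5
tcp_pos: [0.5868, 0.0208, 0.0597]
orientation: [-1.216, 1.226, -1.212]
force: [-0.0, -0.2, -1.0]
opening: 0.617
```

play_rows(
  targets=[
    [0,0.002,0,0,0.3],
    [0,0.002,0,0,0.3],
    [0,0,0,0,0.3],
  ],
)

```text
clock: 7.8
tcp_pos: [0.5868, 0.0209, 0.0555]
orientation: [-1.216, 1.226, -1.212]
force: [-0.3, -1.2, -1.8]
opening: 0.615
```

play_rows(
  targets=[
    [0,0.002,0,0,0.3],
    [0,0,0,0,0.3],
  ],
)

```text
clock: 8.0
tcp_pos: [0.5876, 0.0208, 0.0551]
orientation: [-1.214, 1.224, -1.213]
force: [-0.2, 0.2, -1.3]
opening: 0.615
```

```bash
python3 -c "
from h import *
st();snap('wrist','w4.png')"
```

```text
8.0 [0.5876 0.0208 0.0551] [-1.214  1.224 -1.213] [-0.2  0.2 -1.3] 0.615 [ 0.04  0.19 -0.05  1.34 -0.    1.62]
```

View pics/w4.png

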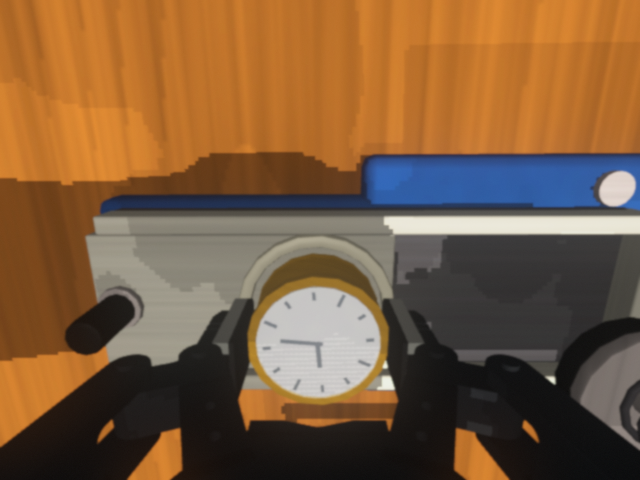

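The ring (outer edges at columns 240 and 394, top at row 236) and the base of the clock are both centred near (317,313), so it is aligned. I keep lowering.

play_rows(
  targets=[
    [0,0.003,0,0,0.3],
    [0,0,0,0,0.3],
  ],
)

```text
clock: 8.25
tcp_pos: [0.5894, 0.0207, 0.0552]
orientation: [-1.21, 1.22, -1.216]
force: [0.5, 0.5, -2.6]
opening: 0.614
```

play_rows(
  targets=[
    [0,0.002,-0.001,0,0.3],
    [0,0.002,0,0,0.3],
    [0,0,0,0,0.3],
  ],
)

```text
clock: 8.55
tcp_pos: [0.5904, 0.0206, 0.0547]
orientation: [-1.205, 1.215, -1.219]
force: [0.5, 1.0, -2.7]
opening: 0.612
```

```bash
python3 -c "
from h import *
s=st();print(np.round(s['torque'],2),np.round(s['effort'],1),np.round(s['joint_velocities'],3))"
```

```text
8.55 [0.5904 0.0206 0.0547] [-1.205  1.215 -1.219] [ 0.5  1.  -2.7] 0.612 [ 0.04  0.19 -0.05  1.33 -0.    1.62]
[ 0.06 -0.01 -0.01] [ -0.3 -60.1  48.1  -0.   -0.2  -0. ] [-0.    -0.007  0.002  0.002  0.    -0.   ]
```

```bash
python3 -c "
from h import *
s=snap('scene','s2.png');w=snap('wrist','w5.png')
a=cv2.resize(s[220:370,240:440],(800,600),interpolation=cv2.INTER_CUBIC);b=w[230:430,160:480]
o=np.zeros((600,800,3),np.uint8)
o[:300,:400]=cv2.resize(s[:,:],(400,300));o[:300,400:]=cv2.resize(w,(400,300))
o[300:,:400]=cv2.resize(s[220:370,240:440],(400,300),interpolation=cv2.INTER_CUBIC);o[300:,400:]=cv2.resize(w[210:420,180:460],(400,300))
cv2.imwrite('pics/m1.png',o[:,:,::-1])"
```

```text
(no output)
```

View pics/m1.png

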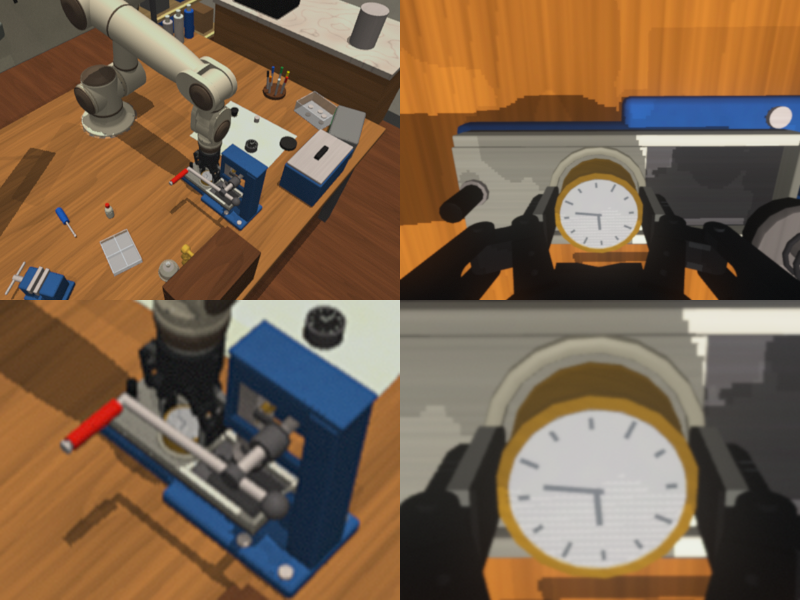

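The clock looks down inside the ring, centred, with nothing else touching. I release it gently.

play_rows(
  targets=[
    [0,0,0,0,0.65],
    [0,0,0,0,0.7],
    [0,0,0,0,0.8],
    [0,0,0,0,0.85],
    [0,0,0,0,0.85],
  ],
)

```text
clock: 9.15
tcp_pos: [0.5893, 0.0205, 0.0526]
orientation: [-1.208, 1.218, -1.218]
force: [0.2, -1.0, 0.1]
opening: 0.851
```

```bash
python3 -c "
from h import *
st();snap('wrist','w6.png')"
```

```text
9.15 [0.5893 0.0205 0.0526] [-1.208  1.218 -1.218] [ 0.2 -1.   0.1] 0.851 [ 0.04  0.19 -0.06  1.33 -0.    1.62]
```

play_rows(
  targets=[
    [0,-0.01,0,0,0.85],
    [0,-0.02,0,0,0.85],
    [0,-0.03,0,0,0.85],
    [0,-0.04,0,0,0.85],
    [0,-0.02,0,0,0.85],
    [0,0,0,0,0.85],
  ],
)

```text
clock: 9.8
tcp_pos: [0.5888, 0.0208, 0.1794]
orientation: [-1.209, 1.218, -1.217]
force: [-0.8, 0.6, 1.0]
opening: 0.851
```

```bash
python3 -c "
from h import *
s=st();snap('wrist','w7.png')
a=cv2.imread('pics/w6.png');b=cv2.imread('pics/w7.png')
o=np.vstack([cv2.resize(a[200:430,180:460],(480,300)),cv2.resize(b[100:400,80:560],(480,300))])
cv2.imwrite('pics/m2.png',o)
print(proj('wrist',[.588,.021,.051]))"
```

```text
9.8 [0.5888 0.0208 0.1794] [-1.209  1.218 -1.217] [-0.8  0.6  1. ] 0.851 [ 0.04  0.17  0.17  1.57 -0.    1.62]
[315.86323783 237.11017501]
```

View pics/m2.png

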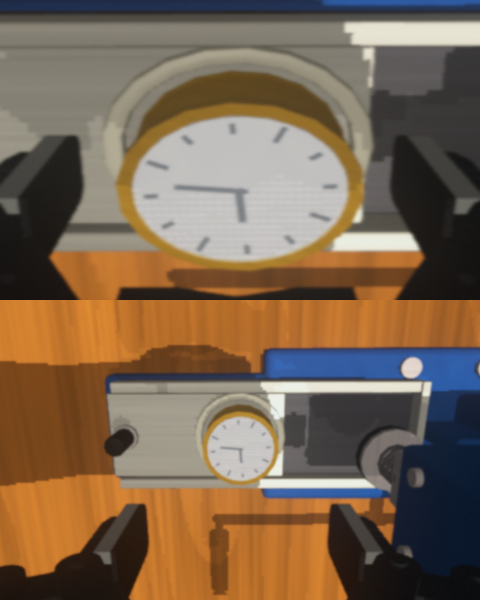

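```bash
python3 -c "
from h import *
g=cv2.cvtColor(cv2.imread('pics/w7.png'),cv2.COLOR_BGR2GRAY)
h=cv2.HoughCircles(cv2.GaussianBlur(g,(5,5),0),cv2.HOUGH_GRADIENT,1,8,param1=100,param2=15,minRadius=32,maxRadius=50)[0]
print([c for c in h.round(1).tolist() if abs(c[0]-320)<15 and abs(c[1]-243)<20])
for z in(.048,.051,.072,.075,.081):print(z,ray('wrist',321,248,z).round(4),ray('wrist',320,238,z).round(4))
r=ray('wrist',320,238,.051)
for z in (.075,.081):
  p=proj('wrist',[r[0],r[1],z]);print(z,p,proj('wrist',[r[0]+.027,r[1],z])-proj('wrist',[r[0]-.027,r[1],z]))
print(proj('wrist',[r[0]+.0345,r[1],.051])-proj('wrist',[r[0]-.0345,r[1],.051]))
# post: base of flange and top
"
```

```text
[[319.5, 236.5, 43.599998474121094], [320.5, 248.5, 32.70000076293945], [310.5, 236.5, 47.20000076293945], [312.5, 245.5, 45.0], [319.5, 257.5, 46.0], [314.5, 229.5, 36.0]]
0.048 [0.5918 0.0115 0.048 ] [0.5911 0.0195 0.048 ]
0.051 [0.5918 0.0124 0.051 ] [0.5911 0.0203 0.051 ]
0.072 [0.5917 0.0187 0.072 ] [0.5911 0.0259 0.072 ]
0.075 [0.5917 0.0196 0.075 ] [0.5911 0.0267 0.075 ]
0.081 [0.5917 0.0214 0.081 ] [0.5911 0.0283 0.081 ]
0.075 [320.07593154 247.02635636] [78.23631552 -0.69366225]
0.081 [320.09709772 249.54248386] [80.03599479 -0.70609753]
[91.71911312 -0.82767957]
```

Ring and clock diameters (about 88 and 76 px) and the parallax agree with a seated clock. Next I go in front of the post with the fingers shut.

play_rows(
  targets=[
    [0,0,-0.02,0,0.4],
    [0,0,-0.04,0,0],
    [0,0,-0.04,0,0],
    [0,0.01,-0.035,0,0],
    [0,0.03,-0.005,0,0],
    [0,0.03,0,0,0],
    [0,0.025,0,0,0],
    [0,0,0,0,0],
  ],
)

```text
clock: 10.65
tcp_pos: [0.4387, 0.0218, 0.0722]
orientation: [-1.216, 1.225, -1.213]
force: [0.1, 0.2, 0.2]
opening: -0.001
```

```bash
python3 -c "
from h import *
plan([.46,.0215,.057],op=0)"
```

```text
10.65 [0.4387 0.0218 0.0722] [-1.216  1.225 -1.213] [0.1 0.2 0.2] -0.001 [ 0.05 -0.17 -0.38  1.37 -0.    1.63]
[[0.0001, 0.0152, 0.0213, 0.0048, 0.0]]
```

play_rows(
  targets=[
    [0,0.014,0.015,0.005,0],
    [0,0,0.012,0,0],
    [0,0,0.008,0,0],
    [0,0,0.008,0,0],
    [0,0,0.01,0,0],
    [0,0,0.01,0,0],
    [0,0,0,0,0],
  ],
)

```text
clock: 11.35
tcp_pos: [0.5045, 0.0209, 0.0593]
orientation: [-1.216, 1.23, -1.215]
force: [-0.7, -0.4, -0.1]
opening: 0.002
```

```bash
python3 -c "
from h import *
plan([.59,.0205,.057],op=0,step=.012)
import pickle"
```

```text
11.35 [0.5045 0.0209 0.0593] [-1.216  1.23  -1.215] [-0.7 -0.4 -0.1] 0.002 [ 0.04 -0.   -0.25  1.34 -0.    1.63]
[[-0.0001, 0.0003, 0.0107, 0.0, 0.0], [-0.0001, 0.0003, 0.0107, 0.0, 0.0], [-0.0001, 0.0003, 0.0107, 0.0, 0.0], [-0.0001, 0.0003, 0.0107, 0.0, 0.0], [-0.0001, 0.0003, 0.0107, 0.0, 0.0], [-0.0001, 0.0003, 0.0107, 0.0, 0.0], [-0.0001, 0.0003, 0.0107, 0.0, 0.0], [-0.0001, 0.0003, 0.0107, 0.0, 0.0]]
```

play_rows(
  targets=[
    [0,0,0.01,0,0],
    [0,0,0.01,0,0],
    [0,0,0.01,0,0],
    [0,0,0.01,0,0],
    [0,0,0.01,0,0],
    [0,0,0.01,0,0],
    [0,0,0.005,0,0],
    [0,0,0.005,0,0],
  ],
)

```text
clock: 12.15
tcp_pos: [0.5764, 0.0202, 0.0587]
orientation: [-1.22, 1.236, -1.211]
force: [-38.5, 2.7, 19.8]
opening: 0.001
```

```bash
python3 -c "
from h import *
s=st();w=snap('wrist','w8.png');sc=snap('scene','s8.png')
for x in (.645,.66,.675,.691,.706):print(x,proj('wrist',[x,.019,.076]).round(0),proj('scene',[x,.019,.076]).round(0))
for n,im in(('w',w),('s',sc)):
    h=cv2.cvtColor(im,cv2.COLOR_RGB2HSV)
    m=cv2.inRange(h,(18,120,70),(32,255,255))
    k,l,stt,c=cv2.connectedComponentsWithStats(m)
    print(n,[(a.tolist(),b.round(0).tolist()) for a,b in zip(stt[1:],c[1:]) if a[4]>8])
"
```

```text
12.15 [0.5764 0.0202 0.0587] [-1.22   1.236 -1.211] [-38.5   2.7  19.8] 0.001 [ 0.04  0.18 -0.06  1.36 -0.    1.62]
0.645 [497. 338.] [351. 293.]
0.66 [538. 338.] [356. 297.]
0.675 [579. 338.] [361. 301.]
0.691 [623. 338.] [367. 305.]
0.706 [664. 338.] [372. 308.]
w [([497, 250, 143, 149, 6996], [548.0, 300.0])]
s [([271, 0, 24, 13, 90], [280.0, 5.0]), ([221, 11, 20, 18, 81], [231.0, 19.0]), ([251, 11, 25, 17, 49], [263.0, 19.0]), ([338, 45, 6, 5, 11], [341.0, 47.0]), ([312, 49, 10, 6, 16], [316.0, 51.0]), ([322, 53, 10, 4, 13], [327.0, 55.0]), ([456, 113, 8, 10, 53], [460.0, 117.0]), ([371, 271, 6, 5, 21], [373.0, 273.0]), ([370, 308, 5, 7, 13], [372.0, 312.0]), ([354, 314, 12, 6, 31], [359.0, 317.0]), ([289, 390, 22, 34, 410], [298.0, 406.0])]
```

```bash
python3 -c "
from h import *
w=cv2.imread('pics/w8.png');h=cv2.cvtColor(w,cv2.COLOR_BGR2HSV)
m=cv2.inRange(h,(18,120,70),(32,255,255))
for r in range(250,400,10):
    c=np.where(m[r])[0]; br=np.split(c,np.where(np.diff(c)>2)[0]+1); print(r,[(int(b[0]),int(b[-1])) for b in br if len(b)])
t=np.linspace(0,2*np.pi,100)
for xc in (.665,.672,.68,.69):
  for z in (.046,.076):
    P=np.array([proj('wrist',[xc+.027*np.cos(a),.0195+.027*np.sin(a),z]) for a in t]);print(xc,z,P.min(0).round(0),P.max(0).round(0),P[P[:,0].argmin()].round(0))
"
```

```text
250 [(559, 568)]
260 [(530, 600)]
270 [(516, 620)]
280 [(508, 639)]
290 [(503, 577)]
300 [(499, 561)]
310 [(498, 551)]
320 [(498, 544)]
330 [(501, 540)]
340 [(508, 538)]
350 [(517, 537)]
360 [(529, 539)]
370 [(534, 543)]
380 [(544, 553)]
390 [(556, 575)]
0.665 0.046 [452. 245.] [575. 355.] [452. 308.]
0.665 0.076 [478. 269.] [627. 398.] [478. 343.]
0.672 0.046 [468. 245.] [591. 355.] [468. 308.]
0.672 0.076 [497. 269.] [647. 398.] [497. 343.]
0.68 0.046 [486. 245.] [609. 355.] [486. 308.]
0.68 0.076 [519. 269.] [669. 398.] [519. 347.]
0.69 0.046 [508. 245.] [632. 355.] [508. 311.]
0.69 0.076 [546. 268.] [697. 398.] [546. 347.]
```

play_rows(
  targets=[
    [0,0,-0.01,0,0],
    [0,-0.02,-0.01,0,0],
    [0,-0.04,0,0,0],
    [0,-0.04,0.02,0,0],
    [0,-0.02,0.015,0,0],
    [0,0,0,0,0],
    [0,0,0,0,0],
  ],
)

```text
clock: 12.95
tcp_pos: [0.5954, 0.0193, 0.1821]
orientation: [-1.219, 1.233, -1.215]
force: [0.7, -0.8, 0.2]
opening: -0.0
```

```bash
python3 -c "
from h import *
s=st();w=snap('wrist','w9.png');st()
h=cv2.cvtColor(w,cv2.COLOR_RGB2HSV);m=cv2.inRange(h,(18,120,70),(32,255,255))
k,l,stt,c=cv2.connectedComponentsWithStats(m)
print([(a.tolist(),b.round(0).tolist()) for a,b in zip(stt[1:],c[1:]) if a[4]>30])
b=cv2.inRange(w,(0,0,0),(45,45,45));k,l,stt,c=cv2.connectedComponentsWithStats(b)
print([(a.tolist(),b.round(0).tolist()) for a,b in zip(stt[1:],c[1:]) if a[4]>80])
for x in(.5,.58,.6,.618):print(x,proj('wrist',[x,.0195,.072]).round(0),proj('wrist',[x,.0195,.05]).round(0))
t=np.linspace(0,2*np.pi,100)
for xc in (.68,.69,.70,.71):
  for z in (.046,.076):
    P=np.array([proj('wrist',[xc+.027*np.cos(a),.0195+.027*np.sin(a),z]) for a in t]);print(xc,z,P.min(0).round(0),P.max(0).round(0))
"
```

```text
12.95 [0.5954 0.0193 0.1821] [-1.219  1.233 -1.215] [ 0.7 -0.8  0.2] -0.0 [ 0.03  0.2   0.21  1.6  -0.    1.62]
13.0 [0.5952 0.0193 0.182 ] [-1.219  1.233 -1.215] [-0.5  0.   0.2] -0.001 [ 0.03  0.2   0.21  1.6  -0.    1.62]
[([403, 202, 81, 78, 1240], [428.0, 226.0])]
[([0, 297, 640, 183, 56769], [324.0, 425.0]), ([284, 309, 15, 15, 154], [292.0, 316.0])]
0.5 [185. 244.] [196. 236.]
0.58 [297. 243.] [299. 235.]
0.6 [326. 243.] [325. 235.]
0.618 [351. 243.] [349. 235.]
0.68 0.046 [394. 198.] [465. 266.]
0.68 0.076 [402. 205.] [481. 280.]
0.69 0.046 [407. 198.] [478. 266.]
0.69 0.076 [416. 205.] [496. 280.]
0.7 0.046 [420. 197.] [491. 266.]
0.7 0.076 [431. 204.] [510. 280.]
0.71 0.046 [433. 197.] [505. 266.]
0.71 0.076 [445. 204.] [525. 280.]
```

```bash
python3 -c "
from h import *
T=lambda x,y:[215+x/4,135+y/4]
print('base back',ray('top',*T(336,128),.022),ray('top',*T(405,235),.16),ray('top',*T(405,235),.285))
plan([.589,-.05,.31],step=.04)"
```

```text
base back [0.80073618 0.06962052 0.022     ] [0.68480756 0.01618518 0.16      ] [0.65923253 0.01620806 0.285     ]
13.0 [0.5952 0.0193 0.182 ] [-1.219  1.233 -1.215] [-0.5  0.   0.2] -0.001 [ 0.03  0.2   0.21  1.6  -0.    1.62]
[[0.0173, -0.032, -0.0013, -0.0, 1.0], [0.0173, -0.032, -0.0013, -0.0, 1.0], [0.0173, -0.032, -0.0013, -0.0, 1.0], [0.0173, -0.032, -0.0013, -0.0, 1.0]]
```

The base's front and back edges put the press origin at x≈.686. With the clock at about .685 and a firm 38 N stop, the slide is home; it simply hadn't started fully out. Next is the lever.

play_rows(
  targets=[
    [0,-0.04,0,0,1],
    [0,-0.04,0,0,1],
    [0.01,-0.04,-0.001,0,1],
    [0.04,0,-0.001,0,1],
    [0.04,0,-0.002,0,1],
    [0.04,0,-0.002,0,1],
    [0.006,0,0,0,1],
    [0,0,0,0,1],
    [0,0,0,0,1],
  ],
)

```text
clock: 13.9
tcp_pos: [0.584, -0.1191, 0.2943]
orientation: [-1.233, 1.244, -1.205]
force: [-0.1, -0.2, 0.8]
opening: 0.998
```

```bash
cat >> h.py <<'E'
def red(f):
    w=snap('wrist',f);h=cv2.cvtColor(w,cv2.COLOR_RGB2HSV)
    m=cv2.inRange(h,(0,150,70),(6,255,255))|cv2.inRange(h,(174,150,70),(180,255,255))
    k,l,s,c=cv2.connectedComponentsWithStats(m)
    print([(a.tolist(),b.round(1).tolist()) for a,b in zip(s[1:],c[1:]) if a[4]>100]);return m
E
python3 -c "
from h import *
st();red('w10.png');st()
for X in([.588,-.118,.206],[.588,-.083,.206],[.588,-.153,.206]):print(proj('wrist',X).round(0))"
```

```text
13.9 [ 0.584  -0.1191  0.2943] [-1.233  1.244 -1.205] [-0.1 -0.2  0.8] 0.998 [-0.2   0.28  0.52  1.85 -0.01  1.39]
[([309, 198, 27, 105, 2521], [322.1, 248.5])]
13.95 [ 0.584  -0.1188  0.2943] [-1.234  1.243 -1.204] [ 0.2 -0.9 -0.1] 1.0 [-0.2   0.28  0.52  1.85 -0.01  1.39]
[327. 251.]
[326. 198.]
[327. 301.]
```

play_rows(
  targets=[
    [0,0.03,0.001,0,1],
    [0,0.04,0.001,0,1],
    [0,0.03,0.001,0,1],
    [0,0.005,0,0,1],
    [0,0,0,0,1],
  ],
)

```text
clock: 14.45
tcp_pos: [0.5836, -0.1129, 0.1864]
orientation: [-1.236, 1.237, -1.199]
force: [0.3, 0.5, 0.3]
opening: 1.003
```

play_rows(
  targets=[
    [0.006,0,0.001,0.01,1],
    [0,0,0,0,0.6],
    [0,0,0,0,0.1],
    [0,0,0,0,0.1],
    [0,0,0,0,0.1],
    [0,0,0,0,0.1],
  ],
  squeeze=40,
)

```text
clock: 15.05
tcp_pos: [0.5835, -0.1189, 0.1918]
orientation: [-1.232, 1.244, -1.208]
force: [-6.9, -0.2, -0.9]
opening: 0.187
```

```bash
python3 -c "
from h import *
s=st()
from scipy.spatial.transform import Rotation as R
print(R.from_rotvec(s['orientation']).as_matrix().round(3))
c=vision.calibration('wrist');print((-np.array(c['R']).T@c['t']).round(3))"
```

```text
15.05 [ 0.5835 -0.1189  0.1918] [-1.232  1.244 -1.208] [-6.9 -0.2 -0.9] 0.187 [-0.2   0.22  0.25  1.63 -0.01  1.39]
[[-0.015 -0.036  0.999]
 [-1.    -0.005 -0.015]
 [ 0.006 -0.999 -0.035]]
[ 0.591 -0.047  0.334]
```

```bash
cat > foot.py <<'E'
from h import *
from scipy.spatial.transform import Rotation as R
s=st();c=vision.calibration('wrist');Rt=R.from_rotvec(s['orientation']).as_matrix();p=np.array(s['tcp_pos'])
Rc=np.array(c['R']);K=np.array(c['camera_matrix']);cam=-Rc.T@c['t']
A=Rc@Rt; o=Rt.T@(cam-p)   # cam from tool, cam origin in tool
poses={'w2':([.5868,.0048,.1519],[-1.218,1.233,-1.215]),'w7':([.5888,.0208,.1794],[-1.209,1.218,-1.217]),'w9':([.5953,.0193,.182],[-1.219,1.233,-1.215]),'w4':([.5876,.0208,.0551],[-1.214,1.224,-1.213])}
a=np.linspace(0,2*np.pi,90)
for n,(tp,rv) in poses.items():
    r=R.from_rotvec(rv).as_matrix();Rw=A@r.T;co=np.array(tp)+r@o
    for z in(.08,.09,.10,.11,.12,.13):
        P=np.array([[.687+.02*np.cos(t),.019+.02*np.sin(t),z] for t in a]);q=(K@(Rw@(P-co).T)).T;q=q[:,:2]/q[:,2:]
        print(n,z,q.min(0).round(0),q.max(0).round(0))
E
python3 foot.py
python3 -c "
import cv2,numpy as np
t=cv2.imread('pics/w2.png')[190:310,440:560];b=cv2.imread('pics/w7.png')[200:310,420:540];c=cv2.imread('pics/w4.png')[290:430,520:640]
o=np.hstack([cv2.resize(x,(260,300),interpolation=cv2.INTER_CUBIC) for x in(t,b,c)]);cv2.imwrite('pics/f.png',o)"
```

```text
15.05 [ 0.5835 -0.1189  0.1918] [-1.232  1.244 -1.208] [-6.9 -0.2 -0.9] 0.187 [-0.2   0.22  0.25  1.63 -0.01  1.39]
w2 0.08 [452. 203.] [521. 268.]
w2 0.09 [458. 206.] [530. 274.]
w2 0.1 [464. 209.] [540. 280.]
w2 0.11 [471. 213.] [551. 287.]
w2 0.12 [479. 217.] [563. 295.]
w2 0.13 [488. 222.] [576. 303.]
w7 0.08 [431. 220.] [490. 277.]
w7 0.09 [435. 224.] [497. 282.]
w7 0.1 [440. 227.] [504. 288.]
w7 0.11 [445. 231.] [512. 294.]
w7 0.12 [451. 236.] [521. 301.]
w7 0.13 [457. 240.] [531. 308.]
w9 0.08 [423. 217.] [483. 273.]
w9 0.09 [427. 220.] [489. 278.]
w9 0.1 [432. 224.] [496. 284.]
w9 0.11 [436. 227.] [503. 290.]
w9 0.12 [441. 232.] [511. 297.]
w9 0.13 [446. 236.] [520. 304.]
w4 0.08 [535. 299.] [650. 397.]
w4 0.09 [551. 312.] [676. 417.]
w4 0.1 [571. 327.] [707. 439.]
w4 0.11 [593. 346.] [743. 466.]
w4 0.12 [621. 368.] [787. 498.]
w4 0.13 [654. 397.] [842. 536.]
```

View pics/f.png

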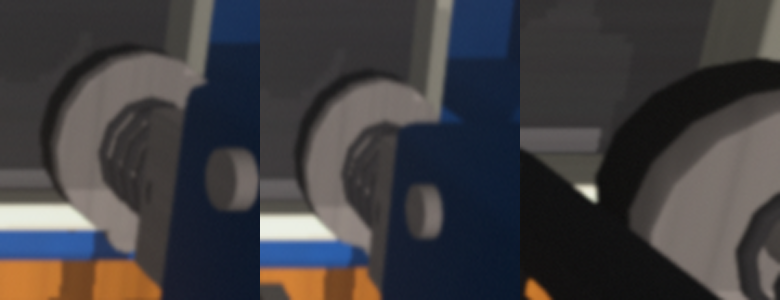

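The pad's underside reads z≈.094 in all three looks and the glass is at about .076. That is an 18 mm gap, so touch is expected on stroke 3, which I'll confirm by force. First I move the lever up to its top stop.

play_rows(
  targets=[
    [0,-0.008,0,0,0.1],
    [0,-0.008,0.001,0,0.1],
    [0,-0.008,0.001,0,0.1],
    [0,0,0,0,0.1],
  ],
)

```text
clock: 15.45
tcp_pos: [0.5838, -0.1189, 0.2165]
orientation: [-1.237, 1.249, -1.205]
force: [-2.1, 0.9, 2.4]
opening: 0.184
```

play_rows(
  targets=[
    [0,-0.006,0.001,0,0.1],
    [0,-0.004,0.001,0,0.1],
    [0,0,0,0,0.1],
  ],
)

```text
clock: 15.75
tcp_pos: [0.5852, -0.1189, 0.227]
orientation: [-1.239, 1.251, -1.203]
force: [-3.1, -0.1, -1.4]
opening: 0.187
```

play_rows(
  targets=[
    [0,-0.004,0.001,0,0.1],
    [0,-0.004,0.001,0,0.1],
    [0,0,0,0,0.1],
  ],
)

```text
clock: 16.05
tcp_pos: [0.5867, -0.1189, 0.2345]
orientation: [-1.241, 1.254, -1.201]
force: [-4.2, -0.1, 0.0]
opening: 0.188
```

play_rows(
  targets=[
    [0,-0.004,0,0,0.1],
    [0,-0.003,0,0,0.1],
    [0,0,0,0,0.1],
  ],
)

```text
clock: 16.35
tcp_pos: [0.5866, -0.1189, 0.2343]
orientation: [-1.248, 1.263, -1.195]
force: [-4.4, -0.6, 0.7]
opening: 0.19
```

play_rows(
  targets=[
    [0,0.008,-0.001,0,0.1],
    [0,0.008,-0.001,0,0.1],
    [0,0.008,-0.001,0,0.1],
    [0,0.008,0,0,0.1],
    [0,0.008,0,0,0.1],
    [0,0.008,0.001,0,0.1],
  ],
)

```text
clock: 16.95
tcp_pos: [0.5835, -0.1188, 0.1918]
orientation: [-1.239, 1.251, -1.203]
force: [-4.2, -0.6, 1.7]
opening: 0.188
```

play_rows(
  targets=[
    [0,0.006,0.001,0,0.1],
    [0,0.006,0.001,0,0.1],
    [0,0.005,0.001,0,0.1],
  ],
)

```text
clock: 17.25
tcp_pos: [0.5858, -0.1189, 0.1734]
orientation: [-1.238, 1.251, -1.203]
force: [-3.1, 1.0, 4.6]
opening: 0.18
```

play_rows(
  targets=[
    [0,0.004,0.001,0,0.1],
    [0,0.004,0,0,0.1],
  ],
)

```text
clock: 17.45
tcp_pos: [0.587, -0.1189, 0.1683]
orientation: [-1.236, 1.247, -1.205]
force: [-14.6, 3.6, 46.9]
opening: 0.189
```

play_rows(
  targets=[
    [0,-0.008,-0.001,0,0.1],
    [0,-0.008,-0.001,0,0.1],
    [0,-0.008,-0.001,0,0.1],
    [0,-0.008,0,0,0.1],
    [0,-0.008,0,0,0.1],
    [0,-0.008,0.001,0,0.1],
    [0,-0.008,0.001,0,0.1],
    [0,-0.006,0.001,0,0.1],
    [0,-0.004,0,0,0.1],
  ],
)

```text
clock: 18.35
tcp_pos: [0.5864, -0.1189, 0.2335]
orientation: [-1.245, 1.258, -1.199]
force: [1.9, -0.1, -4.5]
opening: 0.187
```

play_rows(
  targets=[
    [0,0.008,-0.001,0,0.1],
    [0,0.008,-0.001,0,0.1],
    [0,0.008,-0.001,0,0.1],
    [0,0.008,0,0,0.1],
    [0,0.008,0,0,0.1],
  ],
)

```text
clock: 18.85
tcp_pos: [0.5832, -0.1189, 0.1957]
orientation: [-1.239, 1.251, -1.204]
force: [0.4, 1.0, 1.8]
opening: 0.184
```

play_rows(
  targets=[
    [0,0.006,0.001,0,0.1],
  ],
)

```text
clock: 18.95
tcp_pos: [0.5837, -0.1189, 0.189]
orientation: [-1.239, 1.251, -1.204]
force: [-4.1, -0.4, 1.9]
opening: 0.188
```

play_rows(
  targets=[
    [0,0.006,0.001,0,0.1],
  ],
)

```text
clock: 19.05
tcp_pos: [0.5843, -0.1189, 0.1824]
orientation: [-1.239, 1.251, -1.203]
force: [-1.4, 1.5, 3.0]
opening: 0.186
```

play_rows(
  targets=[
    [0,0.006,0.001,0,0.1],
  ],
)

```text
clock: 19.15
tcp_pos: [0.5853, -0.1189, 0.1759]
orientation: [-1.239, 1.251, -1.204]
force: [-0.2, 0.1, 5.0]
opening: 0.185
```

play_rows(
  targets=[
    [0,0.005,0.001,0,0.1],
    [0,0.003,0,0,0.1],
  ],
)

```text
clock: 19.35
tcp_pos: [0.5868, -0.1189, 0.1687]
orientation: [-1.237, 1.248, -1.205]
force: [-6.2, 2.5, 27.9]
opening: 0.189
```

play_rows(
  targets=[
    [0,-0.008,-0.001,0,0.1],
    [0,-0.008,-0.001,0,0.1],
    [0,-0.008,-0.001,0,0.1],
    [0,-0.008,0,0,0.1],
    [0,-0.008,0,0,0.1],
    [0,-0.008,0.001,0,0.1],
    [0,-0.008,0.001,0,0.1],
    [0,-0.006,0.001,0,0.1],
    [0,-0.004,0,0,0.1],
  ],
)

```text
clock: 20.25
tcp_pos: [0.5866, -0.1189, 0.2353]
orientation: [-1.245, 1.258, -1.2]
force: [-0.4, -0.3, -37.4]
opening: 0.188
```

play_rows(
  targets=[
    [0,0.008,-0.001,0,0.1],
    [0,0.008,-0.001,0,0.1],
  ],
)

```text
clock: 20.45
tcp_pos: [0.5842, -0.1189, 0.2205]
orientation: [-1.244, 1.256, -1.201]
force: [-1.6, -0.0, 0.9]
opening: 0.184
```

play_rows(
  targets=[
    [0,0.008,-0.001,0,0.1],
    [0,0.008,0,0,0.1],
  ],
)

```text
clock: 20.65
tcp_pos: [0.5832, -0.1189, 0.2051]
orientation: [-1.241, 1.253, -1.203]
force: [-3.6, 0.6, 5.7]
opening: 0.188
```

play_rows(
  targets=[
    [0,0.008,0,0,0.1],
  ],
)

```text
clock: 20.75
tcp_pos: [0.5831, -0.1189, 0.1973]
orientation: [-1.24, 1.251, -1.204]
force: [0.0, 1.1, 6.2]
opening: 0.182
```

play_rows(
  targets=[
    [0,0.006,0.001,0,0.1],
  ],
)

```text
clock: 20.85
tcp_pos: [0.5836, -0.1189, 0.1909]
orientation: [-1.24, 1.251, -1.204]
force: [-4.6, 0.9, 1.7]
opening: 0.188
```

play_rows(
  targets=[
    [0,0.006,0.001,0,0.1],
  ],
)

```text
clock: 20.95
tcp_pos: [0.5841, -0.1188, 0.1844]
orientation: [-1.24, 1.251, -1.204]
force: [-2.2, 0.4, 2.8]
opening: 0.186
```

play_rows(
  targets=[
    [0,0.006,0.001,0,0.1],
  ],
)

```text
clock: 21.05
tcp_pos: [0.585, -0.1189, 0.1778]
orientation: [-1.239, 1.251, -1.204]
force: [0.2, 0.8, 3.3]
opening: 0.187
```

play_rows(
  targets=[
    [0,0.005,0.001,0,0.1],
    [0,0.003,0,0,0.1],
  ],
)

```text
clock: 21.25
tcp_pos: [0.5866, -0.1189, 0.1693]
orientation: [-1.238, 1.249, -1.205]
force: [0.5, 0.8, 7.3]
opening: 0.184
```

play_rows(
  targets=[
    [0,-0.008,-0.001,0,0.1],
    [0,-0.008,-0.001,0,0.1],
    [0,-0.008,-0.001,0,0.1],
    [0,-0.008,0,0,0.1],
    [0,-0.008,0,0,0.1],
    [0,-0.008,0.001,0,0.1],
    [0,-0.008,0.001,0,0.1],
    [0,-0.006,0.001,0,0.1],
    [0,-0.003,0,0,0.1],
  ],
)

```text
clock: 22.15
tcp_pos: [0.5866, -0.1188, 0.2351]
orientation: [-1.246, 1.258, -1.199]
force: [-0.2, -1.4, -28.9]
opening: 0.186
```

play_rows(
  targets=[
    [0,0.008,-0.001,0,0.1],
    [0,0.008,-0.001,0,0.1],
    [0,0.008,-0.001,0,0.1],
    [0,0.006,0,0,0.1],
  ],
)

```text
clock: 22.55
tcp_pos: [0.5832, -0.1189, 0.2069]
orientation: [-1.242, 1.254, -1.202]
force: [-5.0, 0.6, 8.4]
opening: 0.186
```

```bash
cat > f.py <<'E'
from h import *
F=[]
for i in range(8): vision.get_image('wrist');F.append(sensors.state()['force'])
F=np.array(F);print(F[:,2].round(1),F.mean(0).round(2));st()
E
python3 f.py
```

```text
[2.6 2.5 2.8 2.2 2.8 3.6 4.5 4.5] [-1.86  0.38  3.18]
22.95 [ 0.5832 -0.1189  0.2069] [-1.243  1.255 -1.202] [-2.   0.7  4.5] 0.188 [-0.19  0.24  0.3   1.68 -0.02  1.39]
```

play_rows(
  targets=[
    [0,0.008,0,0,0.1],
    [0,0.007,0.001,0,0.1],
    [0,0.005,0.001,0,0.1],
  ],
)

```text
clock: 23.25
tcp_pos: [0.5837, -0.1189, 0.1891]
orientation: [-1.242, 1.253, -1.202]
force: [-6.4, 0.7, 6.9]
opening: 0.184
```

```bash
python3 f.py
```

```text
[4.4 2.1 2.2 3.  2.6 2.1 2.2 3.2] [-5.26  1.02  2.71]
23.65 [ 0.5837 -0.1189  0.1888] [-1.242  1.254 -1.202] [-5.4  1.2  3.2] 0.184 [-0.19  0.24  0.26  1.64 -0.02  1.39]
```

play_rows(
  targets=[
    [0,0.006,0.001,0,0.1],
    [0,0.004,0.001,0,0.1],
  ],
)

```text
clock: 23.85
tcp_pos: [0.5848, -0.1189, 0.18]
orientation: [-1.242, 1.254, -1.202]
force: [-6.2, 1.4, 6.5]
opening: 0.184
```

```bash
python3 f.py
```

```text
[4.2 3.2 3.1 2.7 3.8 2.6 3.4 2.9] [-4.87  0.82  3.24]
24.25 [ 0.5848 -0.1189  0.1799] [-1.242  1.254 -1.202] [-5.1  1.7  2.9] 0.187 [-0.19  0.24  0.24  1.63 -0.02  1.39]
```

play_rows(
  targets=[
    [0,0.005,0.001,0,0.1],
    [0,0.005,0.001,0,0.1],
    [0,0.003,0,0,0.1],
  ],
)

```text
clock: 24.55
tcp_pos: [0.5866, -0.1189, 0.1695]
orientation: [-1.24, 1.252, -1.203]
force: [-1.3, 1.3, 9.8]
opening: 0.188
```

```bash
python3 f.py
```

```text
[6.4 6.1 6.5 6.3 5.9 6.3 5.6 5.9] [-2.15  1.22  6.13]
24.95 [ 0.5866 -0.1189  0.1694] [-1.24   1.252 -1.203] [-2.1  1.7  5.9] 0.188 [-0.19  0.24  0.22  1.6  -0.01  1.39]
```

Force suggests load first appeared around stroke 3 or 4, but the readings are too ambiguous to decide on. I let go of the lever, which stays put, and measure the pad against the glass with the wrist camera.

play_rows(
  targets=[
    [0,0,0,0,0.7],
    [0,0,0,0,1],
    [0,0,0,0,1],
    [0,-0.03,0,0,1],
    [0,-0.045,0,0,1],
    [0,-0.045,-0.005,0,0.3],
    [-0.03,-0.02,-0.01,0,0],
    [-0.045,0,-0.01,0,0],
    [-0.045,0,0,0,0],
    [-0.03,0.02,0,0,0],
    [0,0.045,0,0,0],
    [0,0.045,0,0,0],
    [0,0.045,0,0,0],
    [0,0.03,0,0,0],
    [0,0,0,0,0],
    [0,0,0,0,0],
  ],
)

```text
clock: 26.55
tcp_pos: [0.5647, 0.0374, 0.1219]
orientation: [-1.234, 1.249, -1.206]
force: [0.1, 0.1, 0.5]
opening: 0.002
```

```bash
cat > g.py <<'E'
from h import *
st();w=snap('wrist','wa%d.png'%(sensors.state()['clock']*100));s=st()
a=np.linspace(0,2*np.pi,180)
def circ(xc,yc,r,z):
    q=np.array([proj('wrist',[xc+r*np.cos(t),yc+r*np.sin(t),z]) for t in a]);return q.min(0).round(0),q.max(0).round(0)
print('clock top',circ(.687,.019,.027,.0755),'base',circ(.687,.019,.027,.046),'dialtop')
for z in(.0755,.08,.085,.09,.095):print(z,circ(.687,.019,.02,z))
E
python3 g.py
python3 - <<'E'
import cv2,glob,numpy as np
f=sorted(glob.glob('pics/wa*.png'))[-1];w=cv2.imread(f)
h=cv2.cvtColor(w,cv2.COLOR_BGR2HSV)
# ascii map of region: D dark, W white/grey-bright, B brass, U blue, g mid grey
def ch(p,q):
    if 95<p[0]<130 and p[1]>120:return 'U'
    if 15<p[0]<34 and p[1]>110 and p[2]>60:return 'B'
    if p[2]<45:return '#'
    if p[2]<90:return '+'
    if p[2]<140:return '-'
    return '.'
for r in range(180,470,6): print(r,''.join(ch(h[r,c],0) for c in range(400,640,3)))
E
```

```text
26.55 [0.5647 0.0374 0.1219] [-1.234  1.249 -1.206] [0.1 0.1 0.5] 0.002 [ 0.07  0.15  0.04  1.49 -0.    1.65]
26.6 [0.5649 0.0374 0.122 ] [-1.234  1.249 -1.206] [ 0.6  0.  -0. ] 0.002 [ 0.07  0.15  0.04  1.49 -0.    1.65]
clock top (array([493., 260.]), array([596., 350.])) base (array([473., 244.]), array([563., 325.])) dialtop
0.0755 (array([506., 272.]), array([582., 339.]))
0.08 (array([510., 275.]), array([588., 344.]))
0.085 (array([514., 279.]), array([594., 349.]))
0.09 (array([519., 282.]), array([601., 354.]))
0.095 (array([523., 286.]), array([608., 359.]))
180 UUUUUUUUUUUUUUUUUUUUUUUUUUUUUUUUUUUUUUUUUUUUUUUUUUUUUUUUUUUUUUUUUUUUUUUUUUUUUUUU
186 UUUUUUUUUUUUUUUUUUUUUUUUUUUUUUUUUUUUUUUUUUUUUUUUUUUUUUUUUU-..UUUUUUUUUUUUUUUUUUU
192 UUUUUUUUUUUUUUUUUUUUUUUUUUUUUUUUUUUUUUUUUUUUUUUUUUUUUUU+........UUUUUUUUUUUUUUUU
198 UUUUUUUUUUUUUUUUUUUUUUUUUUUUUUUUUUUUUUUUUUUUUUUUUUUUUU+.........UUUUUUUUUUUUUUUU
204 UUUUUUUUUUUUUUUUUUUUUUUUUUUUUUUUUUUUUUUUUUUUUUUUUUUUUU+.........UUUUUUUUUUUUUUUU
210 UUUUUUUUUUUUUUUUUUUUUUUUUUUUUUUUUUUUUUUUUUUUUUUUUUUUUUU-......UUUUUUUUUUUUUUUUUU
216 +++++++++++
[... 2939 characters left out ...]
.......-+++++#UUUUUU
426 ###############+...#####################################+............-+++UUUUUUU
432 ############################################################-..........-UUUUUUUU
438 ################################################################-......-UUUUUUUU
444 ####################################################################-..#UUUUUUUU
450 ########################################################################UUUUUUUU
456 ############################################################################UUUU
462 ###############################################################################U
468 ############################################+++#################################
```

The pad's lower edge (left ≈505, top ≈273) coincides with where it would sit on the glass (503, 273.5), so it is touching after stroke 4. Strokes 1–3 showed no load and stroke 4 did. That points to first touch in stroke 4. I go back for stroke 5, measuring force as I go.

play_rows(
  targets=[
    [0,-0.045,0,0,0],
    [0,-0.045,0,0,0],
    [0,-0.045,0,0,0.5],
    [0,-0.045,0,0,1],
    [0.045,0,0.005,0,1],
    [0.045,0,0.005,0,1],
    [0.045,0,0.005,0,1],
    [0.018,0,0.005,0,1],
    [0,0,0,0,1],
  ],
)

```text
clock: 27.5
tcp_pos: [0.5919, -0.1206, 0.3293]
orientation: [-1.216, 1.226, -1.22]
force: [0.3, 0.4, 0.3]
opening: 1.0
```

```bash
python3 -c "
from h import *
plan([.5866,-.1189,.2])"
```

```text
27.5 [ 0.5919 -0.1206  0.3293] [-1.216  1.226 -1.22 ] [0.3 0.4 0.3] 1.0 [-0.2   0.31  0.63  1.9  -0.01  1.39]
[[-0.0004, 0.0323, -0.0013, 0.0001, 1.0], [-0.0004, 0.0323, -0.0013, 0.0001, 1.0], [-0.0004, 0.0323, -0.0013, 0.0001, 1.0], [-0.0004, 0.0323, -0.0013, 0.0001, 1.0]]
```

play_rows(
  targets=[
    [0,0.03,0,0,1],
    [0,0.035,0,0,1],
    [0,0.035,0,0,1],
    [0,0.03,0,0,1],
    [0,0.012,0,0,1],
    [0,0,0,0,1],
  ],
)

```text
clock: 28.1
tcp_pos: [0.5937, -0.1199, 0.1948]
orientation: [-1.205, 1.212, -1.23]
force: [-0.8, 0.8, -1.2]
opening: 1.0
```

play_rows(
  targets=[
    [0,0.015,-0.006,0,1],
    [0,0.01,-0.001,0,1],
    [0,0,0,0,1],
  ],
)

```text
clock: 28.4
tcp_pos: [0.5889, -0.1193, 0.1754]
orientation: [-1.201, 1.205, -1.234]
force: [0.3, 0.1, 0.5]
opening: 0.997
```

play_rows(
  targets=[
    [0,0.006,-0.002,0,1],
    [0,0,0,0,0.5],
    [0,0,0,0,0.1],
    [0,0,0,0,0.1],
    [0,0,0,0,0.1],
    [0,0,0,0,0.1],
  ],
)

```text
clock: 29.0
tcp_pos: [0.5841, -0.1194, 0.1715]
orientation: [-1.205, 1.209, -1.232]
force: [-13.2, -0.1, -0.7]
opening: 0.198
```

play_rows(
  targets=[
    [0,-0.008,-0.001,0,0.1],
    [0,-0.008,-0.001,0,0.1],
    [0,-0.008,-0.001,0,0.1],
    [0,-0.008,0,0,0.1],
    [0,-0.008,0,0,0.1],
    [0,-0.008,0.001,0,0.1],
    [0,-0.008,0.001,0,0.1],
    [0,-0.006,0.001,0,0.1],
    [0,-0.003,0,0,0.1],
  ],
)

```text
clock: 29.9
tcp_pos: [0.5865, -0.1192, 0.2191]
orientation: [-1.216, 1.224, -1.22]
force: [5.1, -0.2, -8.8]
opening: 0.196
```

play_rows(
  targets=[
    [0,0.008,-0.001,0,0.1],
    [0,0.008,-0.001,0,0.1],
    [0,0.008,-0.001,0,0.1],
    [0,0.006,0,0,0.1],
  ],
)

```text
clock: 30.3
tcp_pos: [0.5834, -0.1193, 0.1933]
orientation: [-1.211, 1.218, -1.224]
force: [-6.8, 1.5, 10.8]
opening: 0.192
```

```bash
python3 f.py
```

```text
[6.9 5.3 6.7 6.2 5.6 5.7 5.9 5.4] [-3.77  0.74  5.96]
30.7 [ 0.5834 -0.1193  0.1935] [-1.211  1.218 -1.224] [-4.1  1.7  5.4] 0.192 [-0.2   0.19  0.22  1.6  -0.01  1.39]
```

play_rows(
  targets=[
    [0,0.008,0,0,0.1],
    [0,0.007,0.001,0,0.1],
    [0,0.005,0.001,0,0.1],
  ],
)

```text
clock: 31.0
tcp_pos: [0.5835, -0.1193, 0.181]
orientation: [-1.207, 1.212, -1.229]
force: [-11.1, 1.4, 10.7]
opening: 0.191
```

```bash
python3 f.py
```

```text
[9.1 8.6 8.1 7.8 8.2 8.3 7.8 8.9] [-9.07  1.05  8.33]
31.4 [ 0.5835 -0.1193  0.1809] [-1.207  1.212 -1.229] [-9.7  0.7  8.9] 0.194 [-0.2   0.18  0.18  1.57 -0.01  1.39]
```

play_rows(
  targets=[
    [0,0.006,0.001,0,0.1],
    [0,0.004,0.001,0,0.1],
  ],
)

```text
clock: 31.6
tcp_pos: [0.5839, -0.1193, 0.1755]
orientation: [-1.205, 1.209, -1.231]
force: [-10.2, 1.7, 9.3]
opening: 0.192
```

```bash
python3 f.py
```

```text
[6.6 6.9 6.8 6.5 6.4 7.3 6.8 7.8] [-8.56  1.06  6.89]
32.0 [ 0.5839 -0.1193  0.1755] [-1.205  1.209 -1.231] [-8.   0.8  7.8] 0.191 [-0.2   0.17  0.16  1.55 -0.01  1.39]
```

The up-stroke ended at a different TCP height, so the sleeve probably sits at a different depth in the jaws. I continue down carefully to the firm stop.

play_rows(
  targets=[
    [0,0.005,0.001,0,0.1],
    [0,0.004,0.001,0,0.1],
  ],
)

```text
clock: 32.2
tcp_pos: [0.5843, -0.1193, 0.1709]
orientation: [-1.204, 1.207, -1.233]
force: [-10.6, 1.8, 8.9]
opening: 0.194
```

```bash
python3 f.py
```

```text
[8.1 6.5 6.3 7.2 6.5 5.6 5.6 6.4] [-8.46  0.78  6.54]
32.6 [ 0.5843 -0.1194  0.1707] [-1.204  1.207 -1.233] [-7.4  1.2  6.4] 0.194 [-0.2   0.17  0.15  1.54 -0.01  1.39]
```

play_rows(
  targets=[
    [0,0.005,0.001,0,0.1],
    [0,0.004,0.001,0,0.1],
  ],
)

```text
clock: 32.8
tcp_pos: [0.585, -0.1194, 0.1661]
orientation: [-1.202, 1.204, -1.236]
force: [-8.5, 1.2, 9.8]
opening: 0.194
```

```bash
python3 f.py
```

```text
[7.6 7.  7.1 6.9 6.5 5.8 7.4 7.1] [-7.7   0.88  6.91]
33.2 [ 0.585  -0.1194  0.1659] [-1.202  1.204 -1.235] [-7.9  1.2  7.1] 0.189 [-0.2   0.17  0.14  1.53 -0.01  1.39]
```

play_rows(
  targets=[
    [0,0.005,0.001,0,0.1],
    [0,0.004,0.001,0,0.1],
  ],
)

```text
clock: 33.4
tcp_pos: [0.5857, -0.1194, 0.1614]
orientation: [-1.2, 1.201, -1.238]
force: [-8.3, 1.0, 9.5]
opening: 0.193
```

```bash
python3 f.py
```

```text
[7.5 6.9 6.8 7.8 7.1 8.  6.9 6.9] [-8.17  0.57  7.22]
33.8 [ 0.5857 -0.1194  0.1613] [-1.2    1.201 -1.238] [-8.5  0.9  6.9] 0.195 [-0.2   0.17  0.13  1.51 -0.01  1.39]
```

play_rows(
  targets=[
    [0,0.006,0.001,0,0.1],
    [0,0.005,0.001,0,0.1],
    [0,0.004,0,0,0.1],
  ],
)

```text
clock: 34.1
tcp_pos: [0.5873, -0.1194, 0.1538]
orientation: [-1.195, 1.194, -1.243]
force: [-4.3, 2.5, 13.0]
opening: 0.195
```

```bash
python3 f.py
```

```text
[8.5 9.  8.9 9.5 8.8 8.8 9.1 9.6] [-4.28  1.3   9.02]
34.5 [ 0.5873 -0.1194  0.1537] [-1.195  1.194 -1.243] [-3.9  1.   9.6] 0.191 [-0.2   0.16  0.11  1.49 -0.01  1.39]
```

Stroke 5 is clicked. The load is about 8.3 N at the grip, roughly 33 N on the glass and +3.4 N over stroke 4, as expected for the first click after touch. One more follows, with checks on the way.

play_rows(
  targets=[
    [0,-0.008,-0.001,0,0.1],
    [0,-0.008,-0.001,0,0.1],
    [0,-0.008,-0.001,0,0.1],
    [0,-0.008,0,0,0.1],
    [0,-0.008,0,0,0.1],
    [0,-0.008,0.001,0,0.1],
    [0,-0.008,0.001,0,0.1],
    [0,-0.006,0.001,0,0.1],
    [0,-0.004,0,0,0.1],
  ],
)

```text
clock: 35.4
tcp_pos: [0.587, -0.1193, 0.2199]
orientation: [-1.194, 1.192, -1.245]
force: [12.3, -3.8, -36.1]
opening: 0.192
```

Top stop reached (−36 N). I go down for stroke 6 and check the load partway.

play_rows(
  targets=[
    [0,0.008,-0.001,0,0.1],
    [0,0.008,-0.001,0,0.1],
    [0,0.008,-0.001,0,0.1],
    [0,0.006,0,0,0.1],
  ],
)

```text
clock: 35.8
tcp_pos: [0.5839, -0.1195, 0.1924]
orientation: [-1.193, 1.192, -1.245]
force: [-7.5, 1.2, 13.6]
opening: 0.196
```

```bash
python3 f.py
```

```text
[10.1  9.4  9.5  9.4  9.7  9.5  8.6 10. ] [-4.76  0.05  9.52]
36.2 [ 0.584  -0.1195  0.1928] [-1.193  1.191 -1.245] [-5.2 -0.1 10. ] 0.194 [-0.2   0.16  0.18  1.56 -0.01  1.39]
```

play_rows(
  targets=[
    [0,0.008,0,0,0.1],
    [0,0.006,0.001,0,0.1],
  ],
)

```text
clock: 36.4
tcp_pos: [0.584, -0.1195, 0.1842]
orientation: [-1.191, 1.188, -1.248]
force: [-14.4, 0.8, 13.9]
opening: 0.196
```

```bash
python3 f.py
```

```text
[13.2 10.9 10.7 11.4 10.5 10.  10.9 10.7] [-10.01   0.57  11.03]
36.8 [ 0.584  -0.1195  0.1839] [-1.191  1.189 -1.247] [-9.8  0.4 10.7] 0.193 [-0.2   0.15  0.15  1.54 -0.01  1.39]
```

play_rows(
  targets=[
    [0,0.008,0.001,0,0.1],
    [0,0.006,0.001,0,0.1],
    [0,0.006,0.001,0,0.1],
  ],
)

```text
clock: 37.1
tcp_pos: [0.5848, -0.1195, 0.1715]
orientation: [-1.189, 1.186, -1.25]
force: [-9.2, 0.8, 11.8]
opening: 0.195
```

```bash
python3 f.py
```

```text
[11.1  9.8  9.8  8.4 10.3  9.7  9.5  9.2] [-7.98  0.66  9.72]
37.5 [ 0.5848 -0.1195  0.171 ] [-1.19   1.186 -1.249] [-8.8  0.7  9.2] 0.192 [-0.2   0.15  0.12  1.51 -0.01  1.39]
```

At .171 the load is about 10.8 N at the grip (around 42 N on the glass), so the click should end near 46 N. I finish the stroke.

play_rows(
  targets=[
    [0,0.006,0.001,0,0.1],
    [0,0.006,0.001,0,0.1],
    [0,0.006,0.001,0,0.1],
    [0,0.004,0,0,0.1],
  ],
)

```text
clock: 37.9
tcp_pos: [0.5867, -0.1195, 0.1585]
orientation: [-1.185, 1.18, -1.254]
force: [-3.6, 0.5, 13.2]
opening: 0.194
```

play_rows(
  targets=[
    [0,0.005,0,0,0.1],
    [0,0.005,0,0,0.1],
    [0,0.003,0,0,0.1],
  ],
)

```text
clock: 38.2
tcp_pos: [0.5879, -0.1196, 0.154]
orientation: [-1.178, 1.171, -1.26]
force: [-7.2, 0.7, 12.9]
opening: 0.192
```

play_rows(
  targets=[
    [0,0,0,0,0.5],
    [0,0,0,0,1],
    [0,0,0,0,1],
    [0,0,0,0,1],
    [0,-0.03,0,0,1],
    [0,-0.045,0,0,1],
    [0,-0.045,0,0,1],
    [0,-0.035,-0.01,0,0.3],
    [-0.045,0,-0.005,0,0],
    [-0.045,0,-0.005,0,0],
    [-0.045,0.02,0,0,0],
    [-0.02,0.045,0,0,0],
    [0,0.045,0,0,0],
    [0,0.045,0,0,0],
    [0,0.03,0,0,0],
    [0,0,0,0,0],
    [0,0,0,0,0],
  ],
)

```text
clock: 39.9
tcp_pos: [0.5715, 0.0425, 0.1204]
orientation: [-1.173, 1.17, -1.26]
force: [0.6, 0.4, 0.4]
opening: -0.004
```

```bash
python3 g.py
python3 - <<'E'
import cv2,glob,numpy as np
f=sorted(glob.glob('pics/wa*.png'))[-1];w=cv2.imread(f)
h=cv2.cvtColor(w,cv2.COLOR_BGR2HSV)
def ch(p):
    if 95<p[0]<130 and p[1]>120:return 'U'
    if 15<p[0]<34 and p[1]>110 and p[2]>60:return 'B'
    return '#' if p[2]<45 else '+' if p[2]<90 else '-' if p[2]<140 else '.'
for r in range(222,390,6): print(r,''.join(ch(h[r,c]) for c in range(400,640,3)))
E
```

```text
39.9 [0.5715 0.0425 0.1204] [-1.173  1.17  -1.26 ] [0.6 0.4 0.4] -0.004 [ 0.09  0.07 -0.06  1.39 -0.02  1.67]
39.95 [0.5715 0.0425 0.1205] [-1.172  1.17  -1.26 ] [ 0.2  0.2 -1.3] -0.0 [ 0.09  0.07 -0.05  1.39 -0.02  1.67]
clock top (array([466., 262.]), array([559., 348.])) base (array([446., 246.]), array([528., 323.])) dialtop
0.0755 (array([478., 274.]), array([547., 337.]))
0.08 (array([482., 277.]), array([552., 342.]))
0.085 (array([486., 281.]), array([558., 346.]))
0.09 (array([491., 284.]), array([564., 351.]))
0.095 (array([496., 288.]), array([571., 357.]))
222 +------------------------------------------------------.UUUUUUUUUUUUUUUUUUUUUUU.
228 ........................................................-UUUUUUUUUUUUUUUUUUUUUU.
234 ....................................................-...UUUUUUUUUUUUUUUUUUUUUUUU
240 ........................--...............-------++++-..-UUUUUUUUUUUUUUUUUUUUUUUU
246 ...................---........------......-----+++++-..UUUUUUUUUUUUUUUUUUUUUUUUU
252 .................--.....--BBBBBBBBB------...---++++----UUUUUUUUUUUUUUUUUUUUUUUUU
258 ...........
[... 1154 characters left out ...]
+++++++++++++--+UUUU
342 ...........................BBB....-++++++++++++++++++++++++++++++++++++++++++--+
348 +++++-UUUUUUUUUUU--------------BBBBB+++++++++++++++++++++++++++++++++++++++++++-
354 ++++++++++.................-----.....-+++++++++++++++++++++++++++++++++UUUUUUUUU
360 #++++++##++#++...........---------------++++++++++++++++++++++++++++UUUUUUUUUUUU
366 #################+-----------------------+++++++++++++++++++++++++++UUUUUUUUUUUU
372 #####################+..----...............-+++++++++++++++++++++++UUUUUUUUUUUUU
378 ########################+-...................-+++++++++++++++++++++UUUUUUUUUUUUU
384 ############################+-.................-++++++++++++++++++UUUUUUUUUUUUUU
```

The pad is still on the glass. The clock is centred in the ring and home (base edge at column 445 against 446 predicted), and the ram has visibly come closer to the foot plate than after stroke 4. I back away and hand in.

play_rows(
  targets=[
    [0,-0.03,-0.02,0,0],
    [0,-0.04,-0.03,0,0],
    [0,-0.02,0,0,0],
    [0,0,0,0,0],
    [0,0,0,0,0],
    [0,0,0,0,0],
  ],
)

```text
clock: 40.55
tcp_pos: [0.5175, 0.0445, 0.2206]
orientation: [-1.161, 1.162, -1.266]
force: [0.3, 0.1, 0.4]
opening: 0.005
```

```bash
python3 -c "
from h import *
st();print(robot.hand_in())"
```

```text
40.55 [0.5175 0.0445 0.2206] [-1.161  1.162 -1.266] [0.3 0.1 0.4] 0.005 [ 0.1  -0.06  0.    1.57 -0.02  1.69]
the job is handed in; nothing more can be done
None
```

I handed the job in at about 40.6 s of robot time. The brass clock is clamped in the press at an estimated 46 N, inside the 30–62 N window. That figure comes from noisy grip forces, since I had no direct reading on the glass, and the hand-in gave no verdict.

- **Placing and sliding:** The clock went into the ring glass up, and I pushed the slide against its stop, which showed as 38 N on the fingers. The slide had only moved about 96 mm. The press's base edges put the ram axis over the clock's position, so I took the slide as home and assumed it hadn't started fully out.
- **Pumping:** I made six full strokes. The load first appeared in stroke 4 and rose by about 3 N at the grip in each of strokes 5 and 6, matching two clicks after touch.
- **Last checks:** The final wrist picture showed the pad on the glass, the clock centred in the ring and home, and the ram lower than after stroke 4. The gripper was clear of everything with no force on it. I did not re-check the other things on the bench after the early pictures, but no unexpected contact showed up.
- **What disagreed:** My first camera estimate of the gap (about 18 mm) predicted touch on stroke 3, while the forces clearly said stroke 4. I followed the forces. If touch really was on stroke 3, the clamp would be near 65 N: too tight, but under the 70 N that cracks the glass.
- **Lever moved after stroke 4:** It was not where I had left it when I took hold again, but stroke 5 showed the ratchet had held.

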